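# Set out a two-colour record pressing changeover

## Task

Set out the changeover for the next two-colour record: in the white ring on the black mat to the left of the steel die (as seen from the robot) put the orange puck, with the violet puck squarely on top of it, and stand the brass bush, flange down, in the ring to the right of the die. Nest the blue and the red L-shaped clamp together in the grey tray so that both lie flat on its floor, the blue one's notched corner around the yellow key block. Leave the green puck where it is.

Things in the scene. Friction and masses are not known exactly. Their poses are not given: they have to be found in the camera images.
- puck_orange: puck, a plain orange plastic disc 56 mm in diameter and 28 mm high, lying flat; origin at the centre of its underside; goes into the left ring of the mat
- puck_violet: puck, a plain violet (purple) plastic disc 56 mm in diameter and 28 mm high, lying flat; origin at the centre of its underside; goes on top of the orange puck
- puck_green: puck, a plain green plastic disc 56 mm in diameter and 28 mm high, lying flat; origin at the centre of its underside; not needed: leave it alone
- bush: brass bush, round, 50 mm high, standing upright on its flange: dark steel flange 44 mm in diameter and 8 mm high, above it a plain brass body 28 mm in diameter up to 46 mm, then a small chamfer; origin at the centre of its underside, z up
- clamp_blue: blue L-shaped plate 14 mm thick, lying flat. Origin on the underside below its black grip bar (30 mm along x, 14 along y, 14 to 50 mm up). Long leg x -42..58, y -14..14 mm; short leg x -42..-14, on to y 45. A 16 x 16 mm notch cuts the L's outer corner (x -42, y -14). Seated: origin at x -23.5, y -15.5, z 4 mm in the tray's frame, axes as the tray's
- clamp_red: red L-shaped plate 14 mm thick, lying flat. Origin on the underside below its black grip bar (30 mm along x, 14 along y, 14 to 50 mm up). Long leg x -58..42, y -14..14 mm; short leg x 14..42, on to y -45. No notch. Seated: origin at x 23.5, y 15.5, z 4 mm in the tray's frame, axes as the tray's
- mat: fixed black mat, 100 mm along x, 280 along y, top 4 mm above the table; origin at the centre of its underside. On its middle a fixed round steel die, 84 mm in diameter, 24 mm high, with a step to 28 and a brass pin to 40 mm. Two printed white rings (68 mm outside), centred at y +100 mm (left seen from the robot) and y -100 mm (right), x 0
- tray: fixed grey tray, 155 mm along x, 83 along y, 15 high; origin at the centre of its underside. Pocket 137 x 65 mm, floor 4 mm above the table, rim flared as a lead-in above 8 mm. A yellow 16 x 16 mm key block, 14 mm high, fills the pocket's -x -y corner (near right, seen from the robot). Both clamps nest in it head to tail, 3 mm of play around each, one way only
Mind the look-alikes: they are no part of the job. Of the things like the puck_violet, leave any that is pink; of the rest the smaller one is meant.

How it is judged:
By the outcome, as a careful person would: the job done as asked, in the order asked, and still so for the second after the job is handed in, with the robot touching nothing.
It also fails if it takes over 109 s, if anything falls off the work surface, if the arm or the gripper's body presses on something with over 40 N, if the wrist force passes 120 N, or if a joint passes its speed limit or range.

## Robot

A 6-joint arm with a two-finger parallel gripper is mounted at the origin on the work surface. World frame = base frame: x ahead of the robot, y to its left, z up, the work surface at z = 0. Lengths are in m, angles in rad, forces in N, time in s.
With the tool pointing down it reaches from about 0.3 to 0.875 m from the base axis. Payload 6.4 kg.
Tool frame: the origin (TCP) lies on the mounting face of the last link; the fingertips stand 173 mm ahead of it and the grasp point (between the pads) lies 155 mm ahead of it; z points along the fingers, y is the direction in which the jaws open and shut (so a half turn about z gives the same grasp; the last joint's range is limited). The gripper opens to 85 mm and grips with 20 to 120 N. Pads are 22 mm wide; open, the fingers measure 114 mm over their backs; the gripper's body (76 mm by 85 mm) begins 54 mm behind the grasp point. The pads swing forward as they close: fully open they stand 13 mm farther back than shut.
Start: joints at [-0.206, 0.181, 1.607, -0, 1.354, -0.206], TCP at [0.575, 0, 0.405] pointing down, gripper open.
Joint ranges: [-2.99, 2.99], [-0.89, 2.07], [0.3, 2.58], [-1.14, 4.28], [0, 2.63], [-3.12, 3.12]. Speed limits (rad/s): [2.57, 2.57, 3.01, 3.14, 3.14, 3.14].

## Interface

Orientations are given as a unit quaternion [w, x, y, z].
In Python, from station import arm, imaging gives the robot as it stands. The module is installed in compiled form; this text tells all that it offers.
- The arm moves only by the tool move_arm, never from a script. Its argument "steps" is a list of rows, each an object of numbers: "tx", "ty", "tz": the shift along the tool's x, y, z in mm; "turn": the turn about the tool's z in rad. A call has 1 to 20 rows; each row is the pose to reach, as a shift and turn from the pose measured when the call began, along the tool's axes at that moment; what a row does not reach only later rows make up. A row lasts 1/12 s, in which the tool goes at most 41.7 mm and 7.16 degrees, less where a joint would pass 70% of its speed; a pose out of reach is approached as far as the arm can. A call with a gripper value outside its range is refused whole. "claw" is the opening, from 0 (shut) to 1 (fully open), set as the call begins (left out, the last holds). The fingers move at their own pace and stop on an object; the grip force is fixed at half the most. Time passes only in rows, so rows that repeat a pose let the fingers close. It gives the time, the measured TCP pose, the force and the opening at its end, in the units of the state.
- arm.state(): the state, without advancing time (a new reading comes with each control period).
- imaging.grab_frame(name): name is "scene" or "side" or "wrist"; returns the picture (384x512x3 uint8, blue, green, red); there is no depth.
- imaging.get_calibration(name): a dict with "fx", "fy", "cx", "cy" (pixels), "R" (3x3) and "t" (3): a world point X has camera coordinates R X + t. Camera axes: x right, y down, z forward; pixel columns grow to the right and rows downward; lengths in m; the calibration is good to about 2 mm. A picture is of the moment at which its call begins: read the wrist's pose just before it. get_calibration takes no time and is no camera call; for the wrist camera it gives the pose at the moment of the call.
- arm.close_job(): hands the job in, once; it reports no verdict.
Trained networks look in the newest picture that a camera, given by its name, has taken for a name from the list of things; names that differ only in an ending like _2 or _b are one class to them, and where a whole thing is asked for, a point or a joint stands for the part that bears it (a point fixed in the world has none). Each returns a list of dicts, best first, with "score" (0 to 1); they miss things now and then, are a little off and sometimes report something else, mostly with a low value. They report only what shows in the picture. A call takes as long as a camera call. They do not tell look-alikes from the thing itself.
- imaging.find_in(camera, target): "bbox" ([centre column, centre row, width, height] in pixels, round what is visible of it).
- imaging.silhouettes(camera, target): "region" (384x512 bool, what is visible of it) and "bbox" ([centre column, centre row, width, height] in pixels, round what is visible of it).
The state is a dict: "t": time; "joint_pos": joint angles; "qvel": joint speeds; "joint_torque": joint torques, N m; "tool_pos": TCP position; "tool_rot": TCP orientation; "force": force on the tool from outside, world axes, zero at the start; "ft_torque": the same for the moment, N m; "width": finger opening in m.
Only numpy, scipy, OpenCV 4.12 (cv2) and the standard library are available. Lean on these libraries where they do the work, as an engineer would, in place of code of your own. Each camera call takes 0.05 s, during which the arm holds its last target.

## Working session

There is one attempt and no reset: what is moved stays moved. The work goes in short steps, Python scripts to look and compute and a tool call to move; the robot and the scene stay as the last step left them, time stands still between calls to the robot, and variables do not carry over. Pictures are saved under pics/ and viewed, and the job is handed in when it is done.

Besides the shell and the picture viewer there is one more tool, called after "Emit:" as name(argument=value, ...) on one line, values as JSON. move_arm: Moves the arm, as the interface text tells. Its arguments: {"type":"object","properties":{"steps":{"type":"array","items":{"type":"object","properties":{"tx":{"type":"number"},"ty":{"type":"number"},"tz":{"type":"number"},"turn":{"type":"number"}}}},"claw":{"type":"number"}},"required":["steps"]}

```bash
mkdir -p pics; ls; python3 - <<'E'
from station import arm, imaging
import cv2
s=arm.state(); print(s['t'],s['tool_pos'],s['tool_rot'],s['width'],s['force'])
for n in ['scene','side','wrist']:
    im=imaging.grab_frame(n); cv2.imwrite(f'pics/{n}0.png',im)
    c=imaging.get_calibration(n); print(n,c)
E
```

```text
pics
0.0 [5.74742118e-01 8.77746231e-05 4.03784679e-01] [-7.43459285e-04  7.07112058e-01  7.07100958e-01 -4.68214378e-04] 0.0854957021914697 [-0.307853   -0.77779522 -0.17349747]
scene {'fx': 389.64617186510617, 'fy': 389.64617186510617, 'cx': 257.7537523845335, 'cy': 188.49573907902837, 'R': array([[ 0.53816542,  0.84262866, -0.01883908],
       [ 0.57108036, -0.3809912 , -0.72712649],
       [-0.61987514,  0.3805557 , -0.68624497]]), 't': array([-0.27254889, -0.2429127 ,  1.46275468])}
side {'fx': 478.2040856400339, 'fy': 478.2040856400339, 'cx': 249.21184683421177, 'cy': 197.09037467790554, 'R': array([[-0.98638987, -0.16440974,  0.00211255],
       [-0.10537197,  0.62222042, -0.77571806],
       [ 0.12622113, -0.76538303, -0.63107609]]), 't': array([0.48705796, 0.07716849, 1.21179121])}
wrist {'fx': 296.22089666323217, 'fy': 296.22089666323217, 'cx': 249.7121315467143, 'cy': 191.90032103608817, 'R': array([[ 9.99999664e-01,  2.83098834e-04, -7.68701378e-04],
       [ 5.18029257e-04, -9.45472649e-01,  3.25701092e-01],
       [-6.34580529e-04, -3.25701381e-01, -9.45472478e-01]]), 't': array([-0.57499438, -0.04280587,  0.38109568])}
```

View pics/scene0.png

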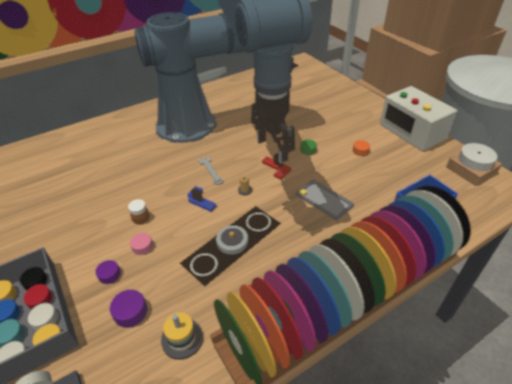

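View pics/side0.png

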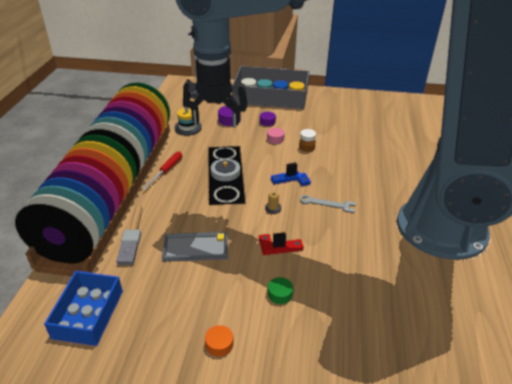

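View pics/wrist0.png

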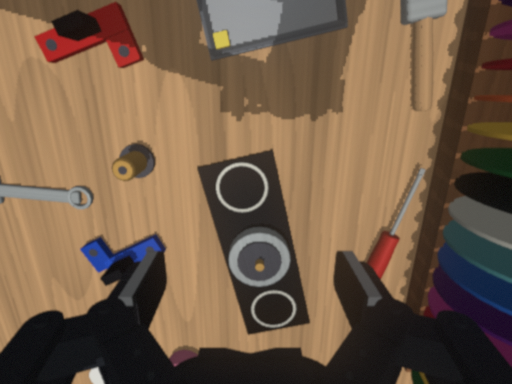

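```bash
cat > h.py <<'E'
import numpy as np, cv2
from scipy.optimize import minimize
from station import arm, imaging
def cyl(r,z0,z1,cx=0,cy=0):
    a=np.linspace(0,2*np.pi,40,endpoint=False)
    return np.array([[cx+r*np.cos(t),cy+r*np.sin(t),z] for t in a for z in (z0,z1)])
def box(x0,x1,y0,y1,z0,z1):
    return np.array([[x,y,z] for x in(x0,x1) for y in(y0,y1) for z in(z0,z1)],float)
M={'puck':[cyl(28,0,28)],
'bush':[cyl(22,0,8),cyl(14,8,46),cyl(12.5,46,50)],
'clamp_blue':[box(-26,58,-14,14,0,14),box(-42,-14,2,45,0,14),box(-15,15,-7,7,14,50)],
'clamp_red':[box(-58,42,-14,14,0,14),box(14,42,-45,14,0,14),box(-15,15,-7,7,14,50)],
'mat':[box(-50,50,-140,140,0,4),cyl(42,4,24)],
'tray':[box(-77.5,77.5,-41.5,41.5,0,15)]}
M={k:[p/1000 for p in v] for k,v in M.items()}
def proj(c,X):
    Y=X@c['R'].T+c['t']; return np.c_[c['fx']*Y[:,0]/Y[:,2]+c['cx'],c['fy']*Y[:,1]/Y[:,2]+c['cy']]
def unproj(c,u,v,z):
    d=c['R'].T@np.array([(u-c['cx'])/c['fx'],(v-c['cy'])/c['fy'],1]); o=-c['R'].T@c['t']
    return o+d*(z-o[2])/d[2]
def world(P,p,z=0):
    x,y,a=p; ca,sa=np.cos(a),np.sin(a)
    return P@np.array([[ca,sa,0],[-sa,ca,0],[0,0,1]])+[x,y,z]
S=4
def render(parts,c,p,z=0):
    m=np.zeros((384*S,512*S),np.uint8)
    for P in parts:
        q=cv2.convexHull(((proj(c,world(P,p,z))+.5)*S-.5).round().astype(np.int32).reshape(-1,1,2))
        cv2.fillConvexPoly(m,q,255)
    return cv2.resize(m,(512,384),interpolation=cv2.INTER_AREA)/255.
def fit(kind,obs,yaws=None,z=0,p0=None):
    """obs list of (calib,mask)"""
    parts=M[kind]
    def cost(p):
        t=0
        for c,m in obs:
            r=render(parts,c,p,z); t+=np.abs(r-m).sum()/m.sum()
        return t/len(obs)
    if p0 is None:
        c,m=obs[0]; v,u=np.nonzero(m); p0=unproj(c,u.mean(),v.mean(),.012)[:2]
    best=None
    for a in (yaws if yaws is not None else [0]):
        if yaws is None:
            f=lambda q:cost([q[0],q[1],0]); s=np.array([[0,0],[.015,0],[0,.015]])+p0[:2]
        else:
            f=cost; s=np.array([[0,0,0],[.02,0,0],[0,.02,0],[0,0,.3]])+[p0[0],p0[1],a]
        r=minimize(f,s[0],method='Nelder-Mead',options=dict(initial_simplex=s,xatol=1e-4,fatol=1e-4,maxiter=200))
        if best is None or r.fun<best.fun: best=r
    return best.x,best.fun
E
cat > a.py <<'E'
from h import *
np.set_printoptions(precision=4,suppress=True)
cal={n:imaging.get_calibration(n) for n in('scene','side','wrist')}
import pickle
out={}
for n in ('scene','side','wrist'):
    imaging.grab_frame(n); 
    for t in ['puck_orange','puck_violet','puck_green','bush','clamp_blue','clamp_red','mat','tray']:
        r=imaging.silhouettes(n,t); out[n,t]=[(x['score'],x['bbox'],np.array(x['region'])) for x in r]
        print(n,t,[(round(x['score'],2),np.round(x['bbox'],0).tolist()) for x in r])
pickle.dump((cal,out),open('o.pkl','wb')); print(arm.state()['t'])
E
python3 a.py
```

```text
scene puck_orange [(0.73, [359.0, 150.0, 19.0, 16.0])]
scene puck_violet [(0.9, [127.0, 309.0, 39.0, 38.0]), (0.65, [108.0, 268.0, 26.0, 24.0]), (0.63, [141.0, 245.0, 22.0, 24.0])]
scene puck_green [(0.79, [309.0, 149.0, 16.0, 12.0]), (0.69, [107.0, 273.0, 24.0, 24.0])]
scene bush [(0.74, [245.0, 185.0, 12.0, 22.0])]
scene clamp_blue [(0.76, [203.0, 199.0, 32.0, 28.0]), (0.19, [362.0, 152.0, 16.0, 20.0])]
scene clamp_red [(0.87, [278.0, 166.0, 28.0, 25.0])]
scene mat [(0.82, [230.0, 245.0, 98.0, 78.0]), (0.62, [325.0, 203.0, 62.0, 39.0]), (0.4, [247.0, 186.0, 10.0, 20.0])]
scene tray [(0.75, [277.0, 167.0, 24.0, 29.0]), (0.62, [325.0, 203.0, 64.0, 40.0])]
side puck_orange [(0.68, [220.0, 343.0, 30.0, 31.0]), (0.64, [228.0, 178.0, 35.0, 63.0])]
side puck_violet [(0.81, [276.0, 137.0, 16.0, 17.0]), (0.68, [226.0, 117.0, 20.0, 19.0]), (0.63, [270.0, 119.0, 15.0, 17.0])]
side puck_green [(0.81, [280.0, 291.0, 27.0, 24.0]), (0.51, [230.0, 177.0, 37.0, 57.0]), (0.38, [274.0, 202.0, 17.0, 20.0])]
side bush []
side clamp_blue [(0.74, [291.0, 175.0, 43.0, 22.0])]
side clamp_red [(0.87, [282.0, 244.0, 48.0, 29.0])]
side mat [(0.74, [229.0, 176.0, 39.0, 65.0])]
side tray [(0.83, [195.0, 248.0, 65.0, 29.0]), (0.72, [227.0, 177.0, 40.0, 61.0])]
wrist puck_orange []
wrist puck_violet [(0.73, [184.0, 358.0, 25.0, 19.0])]
wrist puck_green []
wrist bush [(0.58, [131.0, 162.0, 41.0, 39.0])]
wrist clamp_blue [(0.95, [123.0, 258.0, 86.0, 50.0])]
wrist clamp_red [(0.68, [89.0, 34.0, 103.0, 67.0])]
wrist mat [(0.56, [255.0, 244.0, 109.0, 185.0])]
wrist tray [(0.88, [271.0, 31.0, 153.0, 58.0])]
1.5
```

```bash
cat > b.py <<'E'
from h import *
import pickle
np.set_printoptions(precision=4,suppress=True)
cal,out=pickle.load(open('o.pkl','rb'))
def g(n,t,i=0): return (cal[n],out[n,t][i][2].astype(float))
yw=np.arange(0,6.2,np.pi/4)
def go(label,kind,obs,yaws=None):
    for sub in [obs]+([[o] for o in obs] if len(obs)>1 else []):
        p,f=fit(kind,sub,yaws); print(label,p,round(f,3))
go('orange','puck',[g('scene','puck_orange'),g('side','puck_orange')])
go('violetsmall','puck',[g('scene','puck_violet',1),g('side','puck_violet',2)])
go('violetbig','puck',[g('scene','puck_violet',0),g('side','puck_violet',1)])
go('green','puck',[g('scene','puck_green'),g('side','puck_green')])
go('bush','bush',[g('wrist','bush'),g('scene','bush')])
go('blue','clamp_blue',[g('wrist','clamp_blue'),g('scene','clamp_blue'),g('side','clamp_blue')],yw)
go('red','clamp_red',[g('wrist','clamp_red'),g('scene','clamp_red'),g('side','clamp_red')],yw)
go('mat','mat',[g('wrist','mat'),g('scene','mat'),g('side','mat')],[-.8,0,.8])
go('tray','tray',[g('scene','tray',1),g('side','tray'),g('wrist','tray')],[-.8,0,.8])
E
python3 b.py
```

```text
orange [0.4828 0.4268] 0.114
orange [0.4851 0.4255] 0.112
orange [0.4819 0.4273] 0.099
violetsmall [ 0.507 -0.444] 0.109
violetsmall [ 0.509 -0.444] 0.067
violetsmall [ 0.5055 -0.4439] 0.13
violetbig [ 0.6466 -0.4341] 0.347
violetbig [ 0.6411 -0.4415] 0.447
violetbig [ 0.6496 -0.4366] 0.237
green [0.3797 0.2823] 0.17
green [0.3792 0.2805] 0.283
green [0.3796 0.2824] 0.06
bush [ 0.4317 -0.0006] 0.159
bush [ 0.4307 -0.0005] 0.072
bush [ 0.4346 -0.0026] 0.187
blue [ 0.3975 -0.1435  0.4657] 0.147
blue [ 0.3975 -0.1427  6.775 ] 0.139
blue [ 0.4    -0.1447  0.464 ] 0.092
blue [ 0.3969 -0.1445  6.7595] 0.141
red [0.3979 0.1453 6.6145] 0.144
red [0.3979 0.1456 0.3246] 0.072
red [0.402  0.1424 6.5972] 0.228
red [0.3976 0.1457 0.3212] 0.069
mat [ 0.5867 -0.134   0.2347] 0.036
mat [ 0.5865 -0.134   0.2319] 0.014
mat [ 0.5885 -0.135   0.2357] 0.028
mat [ 0.585  -0.134   0.2322] 0.032
tray [0.597  0.1733 0.2147] 0.081
tray [0.6018 0.1692 0.2408] 0.04
tray [0.596  0.1749 0.2136] 0.066
tray [0.597  0.1739 0.2152] 0.02
```

```bash
cat >> h.py <<'E'
from scipy.spatial.transform import Rotation as Ro
np.set_printoptions(precision=4,suppress=True)
def go(x,y,zg,phi,opt=True):
    """print shift for the grasp point to get to world x,y,zg with tool y at angle phi"""
    s=arm.state(); q=s['tool_rot']; R=Ro.from_quat([q[1],q[2],q[3],q[0]]).as_matrix()
    cur=np.arctan2(R[1,1],R[0,1]); d=(phi-cur+np.pi/2)%np.pi-np.pi/2 if opt else phi-cur
    v=R.T@(np.array([x,y,zg+.155])-s['tool_pos'])*1000
    print('t',round(s['t'],2),'tcp',s['tool_pos'],'phi',round(cur,4),'w',round(s['width'],4),'j6',round(s['joint_pos'][5],2),'F',s['force'])
    print(' tx %.1f ty %.1f tz %.1f turn %.3f  rows>= %d'%(v[0],v[1],v[2],-d,max(np.linalg.norm(v)/41.7,abs(d)/.125)+1))
def look(cam,name,targets=(),crop=None,scale=1):
    c=imaging.get_calibration(cam); im=imaging.grab_frame(cam); r={}
    for t in targets: r[t]=imaging.silhouettes(cam,t); print(t,[(round(x['score'],2),np.round(x['bbox']).tolist()) for x in r[t]])
    if crop: im2=im[crop[1]:crop[3],crop[0]:crop[2]]
    else: im2=im
    cv2.imwrite(f'pics/{name}.png',cv2.resize(im2,None,fx=scale,fy=scale,interpolation=cv2.INTER_CUBIC))
    return c,im,r
E
python3 - <<'E'
from h import *
go(.483,.427,.13,.234)
E
```

```text
t 1.5 tcp [0.575  0.     0.4047] phi 0.0 w 0.0854 j6 -0.21 F [-0.0269  0.9146  0.1803]
 tx 427.0 ty -92.0 tz 119.7 turn -0.234  rows>= 11
```

Emit:
move_arm(steps=[{"tx":15,"ty":-3,"tz":4,"turn":-0.03},{"tx":45,"ty":-10,"tz":13,"turn":-0.07},{"tx":85,"ty":-18,"tz":24,"turn":-0.1},{"tx":125,"ty":-27,"tz":35,"turn":-0.14},{"tx":165,"ty":-36,"tz":46,"turn":-0.18},{"tx":205,"ty":-44,"tz":57,"turn":-0.2},{"tx":245,"ty":-53,"tz":69,"turn":-0.234},{"tx":285,"ty":-61,"tz":80,"turn":-0.234},{"tx":325,"ty":-70,"tz":91,"turn":-0.234},{"tx":365,"ty":-79,"tz":102,"turn":-0.234},{"tx":400,"ty":-86,"tz":112,"turn":-0.234},{"tx":420,"ty":-91,"tz":118,"turn":-0.234},{"tx":427,"ty":-92,"tz":120,"turn":-0.234},{"tx":427,"ty":-92,"tz":120,"turn":-0.234},{"tx":427,"ty":-92,"tz":120,"turn":-0.234}], claw=1)

```text
t: 2.75
tool_pos: [0.4831, 0.4267, 0.2846]
tool_rot: [0.0, 0.619, 0.785, -0.0]
force: [-0.2, 0.0, -0.2]
width: 0.0854
```

```bash
cat > puck.py <<'E'
import sys
from h import *
name,kind,tag,z=sys.argv[1:5]; z=float(z); i=int(sys.argv[5]) if len(sys.argv)>5 else 0
yaws=None
c,im,r=look('wrist',tag,[name])
x=r[name][i]
if kind.startswith('clamp'):
    q=arm.state()['tool_rot']; yaws=[float(a) for a in sys.argv[6:]] 
p,f=fit(kind,[(c,np.array(x['region']).astype(float))],yaws,z); print(p,round(f,3)); 
E
python3 puck.py puck_orange puck w1 0; python3 -c "
from h import *
go(.483,.427,.018,.234)"
```

```text
puck_orange [(0.63, [249.0, 193.0, 70.0, 73.0])]
[0.4828 0.4268] 0.066
t 2.85 tcp [0.4838 0.4258 0.2853] phi 0.2326 w 0.0856 j6 0.31 F [-0.6898 -1.3858 -0.5507]
 tx 1.4 ty -0.6 tz 112.3 turn -0.001  rows>= 3
```

View pics/w1.png

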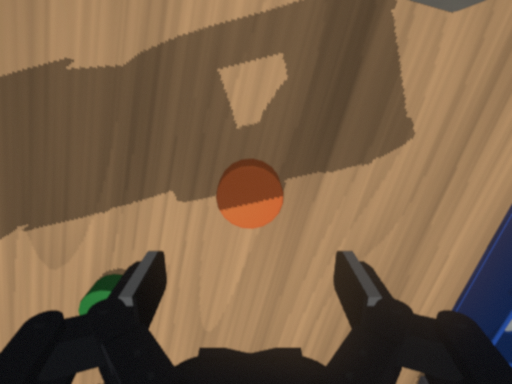

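The wrist view shows the orange puck at (250,193), between the fingers' line, agreeing with the first estimate.

Emit:
move_arm(steps=[{"tz":15},{"tz":45},{"tz":75},{"tz":95},{"tz":107},{"tz":112},{"tz":112}])

```text
invalid input at $.steps[0]: expected keys tx, ty, tz, turn
```

Emit:
move_arm(steps=[{},{},{},{},{},{},{},{}], claw=0)

```text
invalid input at $.steps[0]: expected keys tx, ty, tz, turn
```

```bash
python3 -c "
from h import *
m=np.array([.5865,-.134]);a=.2325
L=m+100e-3*np.array([-np.sin(a),np.cos(a)]);Rr=m-100e-3*np.array([-np.sin(a),np.cos(a)]);print(L,Rr)
look('wrist','w2')
go(L[0],L[1],.09,a)
go(L[0],L[1],.022,a)"
```

```text
[ 0.5635 -0.0367] [ 0.6095 -0.2313]
t 2.9 tcp [0.4839 0.4257 0.2854] phi 0.2322 w 0.0856 j6 0.31 F [0.2953 0.3514 0.3755]
 tx -468.3 ty -29.0 tz 40.4 turn -0.000  rows>= 12
t 2.9 tcp [0.4839 0.4257 0.2854] phi 0.2322 w 0.0856 j6 0.31 F [0.2953 0.3514 0.3755]
 tx -468.3 ty -29.1 tz 108.4 turn -0.000  rows>= 12
```

View pics/w2.png

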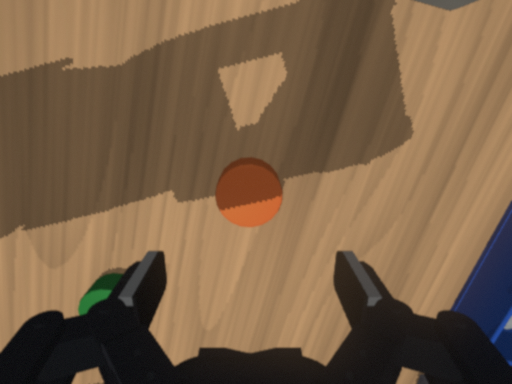

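Emit:
move_arm(steps=[{"tx":0,"ty":0,"tz":15,"turn":0},{"tx":0,"ty":0,"tz":45,"turn":0},{"tx":1,"ty":0,"tz":75,"turn":0},{"tx":1,"ty":0,"tz":95,"turn":0},{"tx":1,"ty":0,"tz":107,"turn":0},{"tx":1,"ty":0,"tz":112,"turn":0},{"tx":1,"ty":0,"tz":112,"turn":0}])

```text
t: 3.48
tool_pos: [0.4841, 0.4258, 0.1728]
tool_rot: [0.0, 0.621, 0.784, -0.0]
force: [0.9, -0.7, 0.0]
width: 0.0856
```

Emit:
move_arm(steps=[{"tx":0,"ty":0,"tz":0,"turn":0},{"tx":0,"ty":0,"tz":0,"turn":0},{"tx":0,"ty":0,"tz":0,"turn":0},{"tx":0,"ty":0,"tz":0,"turn":0},{"tx":0,"ty":0,"tz":0,"turn":0},{"tx":0,"ty":0,"tz":0,"turn":0}], claw=0)

```text
t: 3.98
tool_pos: [0.4851, 0.4264, 0.1751]
tool_rot: [0.001, 0.621, 0.784, 0.001]
force: [0.2, -0.3, 6.8]
width: 0.0545
```

```bash
python3 -c "
from h import *
look('wrist','w3')
go(.5635,-.0367,.022,.2325)"
```

```text
t 4.03 tcp [0.4851 0.4264 0.1751] phi 0.231 w 0.0544 j6 0.31 F [ 0.5103 -0.5641  6.9497]
 tx -468.8 ty -29.7 tz -2.2 turn -0.001  rows>= 12
```

View pics/w3.png

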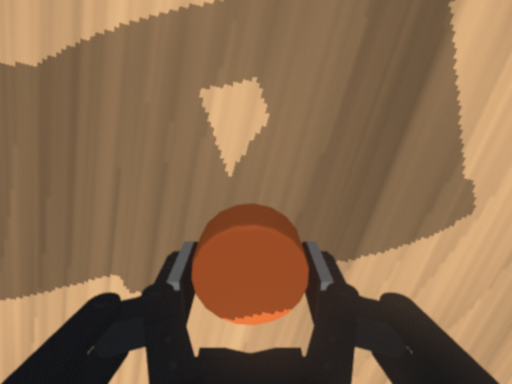

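Emit:
move_arm(steps=[{"tx":0,"ty":0,"tz":-15,"turn":0},{"tx":0,"ty":0,"tz":-45,"turn":0},{"tx":-10,"ty":-1,"tz":-75,"turn":0},{"tx":-40,"ty":-3,"tz":-85,"turn":0},{"tx":-78,"ty":-5,"tz":-85,"turn":0},{"tx":-116,"ty":-8,"tz":-85,"turn":0},{"tx":-154,"ty":-10,"tz":-85,"turn":0},{"tx":-192,"ty":-12,"tz":-85,"turn":0},{"tx":-230,"ty":-15,"tz":-85,"turn":0},{"tx":-268,"ty":-17,"tz":-85,"turn":0},{"tx":-306,"ty":-20,"tz":-85,"turn":0},{"tx":-344,"ty":-22,"tz":-85,"turn":0},{"tx":-382,"ty":-25,"tz":-85,"turn":0},{"tx":-420,"ty":-27,"tz":-85,"turn":0},{"tx":-450,"ty":-29,"tz":-75,"turn":0},{"tx":-465,"ty":-30,"tz":-65,"turn":0},{"tx":-469,"ty":-30,"tz":-60,"turn":0},{"tx":-469,"ty":-30,"tz":-60,"turn":0},{"tx":-469,"ty":-30,"tz":-60,"turn":0}])

```text
t: 5.62
tool_pos: [0.5628, -0.0365, 0.2346]
tool_rot: [0.0, 0.621, 0.784, 0.001]
force: [-0.0, 0.0, -1.2]
width: 0.0545
```

```bash
python3 -c "
from h import *
look('wrist','w4')
go(.5635,-.0367,.0247,.2325)"
```

```text
t 5.67 tcp [ 0.563 -0.036  0.235] phi 0.232 w 0.054 j6 -0.51 F [ 0.125   0.5203 -0.7884]
 tx -0.8 ty 0.1 tz 55.3 turn -0.001  rows>= 2
```

View pics/w4.png

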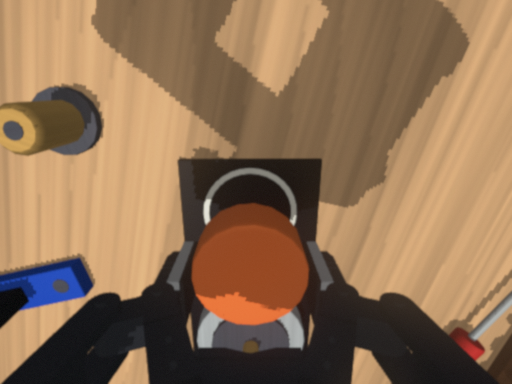

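The puck at (250,265) is in line with the ring (centre column 250). Lowering it.

Emit:
move_arm(steps=[{"tx":-1,"ty":0,"tz":15,"turn":0},{"tx":-1,"ty":0,"tz":35,"turn":0},{"tx":-1,"ty":0,"tz":47,"turn":0},{"tx":-1,"ty":0,"tz":52,"turn":0},{"tx":-1,"ty":0,"tz":55,"turn":0},{"tx":-1,"ty":0,"tz":55,"turn":0},{"tx":-1,"ty":0,"tz":55,"turn":0}])

```text
t: 6.25
tool_pos: [0.5638, -0.0367, 0.1807]
tool_rot: [0.001, 0.62, 0.784, 0.002]
force: [-1.0, -0.1, -1.7]
width: 0.0549
```

Emit:
move_arm(steps=[{"tx":0,"ty":0,"tz":0,"turn":0},{"tx":0,"ty":0,"tz":0,"turn":0},{"tx":0,"ty":0,"tz":0,"turn":0},{"tx":0,"ty":0,"tz":0,"turn":0},{"tx":0,"ty":0,"tz":-20,"turn":0},{"tx":0,"ty":0,"tz":-55,"turn":0},{"tx":0,"ty":0,"tz":-95,"turn":0},{"tx":0,"ty":0,"tz":-120,"turn":0},{"tx":0,"ty":0,"tz":-120,"turn":0},{"tx":0,"ty":0,"tz":-120,"turn":0}], claw=1)

```text
t: 7.08
tool_pos: [0.564, -0.0371, 0.3029]
tool_rot: [0.003, 0.62, 0.784, 0.003]
force: [-1.1, -0.5, -0.3]
width: 0.0855
```

```bash
python3 puck.py puck_orange puck w5 0.004; python3 -c "
from h import *
go(.507,-.444,.13,.2325)"
```

```text
puck_orange [(0.81, [247.0, 187.0, 68.0, 67.0])]
[ 0.5647 -0.0355] 0.069
t 7.18 tcp [ 0.5628 -0.0368  0.2997] phi 0.2323 w 0.0856 j6 -0.51 F [ 0.2407  1.388  -1.3573]
 tx -383.5 ty -148.1 tz 13.9 turn -0.000  rows>= 10
```

View pics/w5.png

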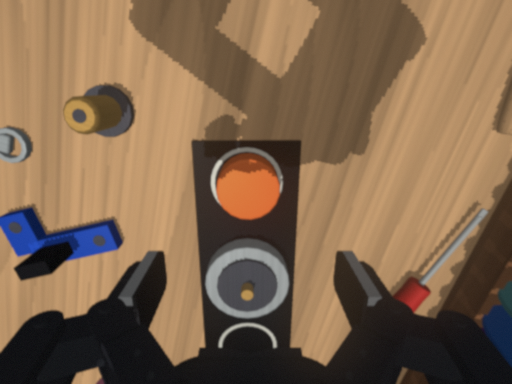

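Orange sits in the ring (puck (247,187), ring round it), within 2 mm of target. On to the violet.

Emit:
move_arm(steps=[{"tx":-14,"ty":-5,"tz":0,"turn":0},{"tx":-42,"ty":-16,"tz":0,"turn":0},{"tx":-79,"ty":-31,"tz":2,"turn":0},{"tx":-116,"ty":-45,"tz":4,"turn":0},{"tx":-153,"ty":-59,"tz":6,"turn":0},{"tx":-190,"ty":-73,"tz":8,"turn":0},{"tx":-227,"ty":-88,"tz":10,"turn":0},{"tx":-264,"ty":-102,"tz":12,"turn":0},{"tx":-301,"ty":-116,"tz":14,"turn":0},{"tx":-335,"ty":-129,"tz":14,"turn":0},{"tx":-362,"ty":-140,"tz":14,"turn":0},{"tx":-378,"ty":-146,"tz":14,"turn":0},{"tx":-383,"ty":-148,"tz":14,"turn":0},{"tx":-383,"ty":-148,"tz":14,"turn":0}])

```text
t: 8.35
tool_pos: [0.5059, -0.4443, 0.2825]
tool_rot: [-0.001, 0.621, 0.784, 0.002]
force: [-0.2, 0.0, -0.4]
width: 0.0854
```

```bash
python3 puck.py puck_violet puck w6 0; python3 -c "
from h import *
go(.507,-.444,.022,.2325)"
```

```text
puck_violet [(0.92, [252.0, 196.0, 71.0, 69.0]), (0.89, [228.0, 53.0, 78.0, 95.0]), (0.8, [403.0, 219.0, 110.0, 96.0]), (0.25, [447.0, 4.0, 129.0, 7.0])]
[ 0.5067 -0.4434] 0.046
t 8.45 tcp [ 0.5069 -0.4423  0.2832] phi 0.2326 w 0.0858 j6 -1.13 F [-0.4656  0.1262 -0.1502]
 tx -2.2 ty -0.5 tz 106.2 turn 0.000  rows>= 3
```

View pics/w6.png

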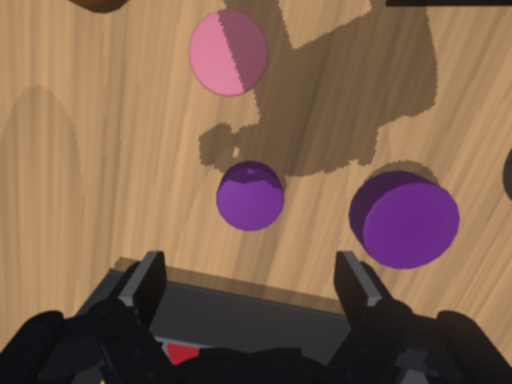

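The small violet puck is at (251,196); the pink one (228,53) and the big violet one (405,220) are clear of the fingers. Descending.

Emit:
move_arm(steps=[{"tx":0,"ty":0,"tz":15,"turn":0},{"tx":-1,"ty":0,"tz":45,"turn":0},{"tx":-1,"ty":0,"tz":75,"turn":0},{"tx":-1,"ty":0,"tz":95,"turn":0},{"tx":-1,"ty":0,"tz":104,"turn":0},{"tx":-1,"ty":0,"tz":106,"turn":0},{"tx":-1,"ty":0,"tz":106,"turn":0}])

```text
t: 9.03
tool_pos: [0.5074, -0.4417, 0.1765]
tool_rot: [-0.002, 0.62, 0.785, 0.002]
force: [-0.1, -0.7, -0.6]
width: 0.0853
```

Emit:
move_arm(steps=[{"tx":0,"ty":0,"tz":0,"turn":0},{"tx":0,"ty":0,"tz":0,"turn":0},{"tx":0,"ty":0,"tz":0,"turn":0},{"tx":0,"ty":0,"tz":0,"turn":0},{"tx":0,"ty":0,"tz":0,"turn":0},{"tx":0,"ty":0,"tz":0,"turn":0}], claw=0)

```text
t: 9.53
tool_pos: [0.5082, -0.4425, 0.1788]
tool_rot: [0.0, 0.62, 0.785, 0.002]
force: [0.8, 0.9, 7.2]
width: 0.0543
```

```bash
python3 puck.py puck_violet puck w7 0;  python3 -c "
from h import *
go(.5645,-.0358,.055,.2325)"
```

```text
puck_violet [(0.91, [455.0, 301.0, 115.0, 163.0]), (0.86, [250.0, 265.0, 111.0, 115.0]), (0.76, [201.0, 54.0, 148.0, 108.0])]
[ 0.6283 -0.4286] 0.184
t 9.63 tcp [ 0.5082 -0.4425  0.1788] phi 0.2337 w 0.0539 j6 -1.13 F [0.768  1.1299 6.7343]
 tx 382.7 ty 149.0 tz -29.9 turn 0.001  rows>= 10
```

View pics/w7.png

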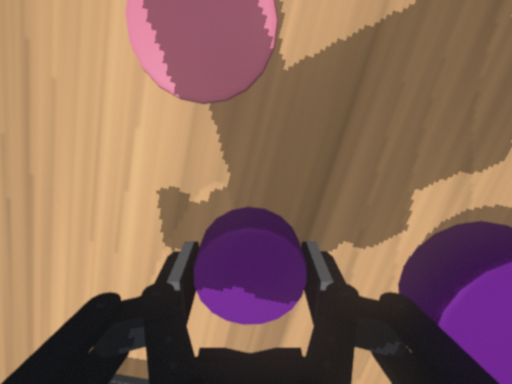

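```bash
python3 - <<'E'
from h import *
c=imaging.get_calibration('wrist'); 
def seg(f,lo,hi):
    im=cv2.imread(f); h=cv2.cvtColor(im,cv2.COLOR_BGR2HSV); m=cv2.inRange(h,lo,hi)
    n,l,st,ce=cv2.connectedComponentsWithStats(m); k=l[265,250]; return (l==k).astype(float)
s=arm.state(); print(s['tool_pos'])
for f,lo,hi in [('pics/w7.png',(120,60,40),(160,255,255)),('pics/w3.png',(0,180,80),(12,255,255))]:
    m=seg(f,lo,hi); print(m.sum(),fit('puck',[(c,m)],None,0,p0=s['tool_pos'][:2]))
E
```

```text
[ 0.5082 -0.4425  0.1788]
10473.0 (array([ 0.5095, -0.4438]), np.float64(0.06982399185206403))
10857.0 (array([ 0.5092, -0.4429]), np.float64(0.04301227905733538))
```

Emit:
move_arm(steps=[{"tx":0,"ty":0,"tz":-15,"turn":0},{"tx":0,"ty":0,"tz":-45,"turn":0},{"tx":10,"ty":4,"tz":-75,"turn":0},{"tx":35,"ty":14,"tz":-95,"turn":0},{"tx":70,"ty":27,"tz":-100,"turn":0},{"tx":106,"ty":41,"tz":-100,"turn":0},{"tx":142,"ty":55,"tz":-100,"turn":0},{"tx":178,"ty":69,"tz":-100,"turn":0},{"tx":214,"ty":83,"tz":-100,"turn":0},{"tx":250,"ty":97,"tz":-100,"turn":0},{"tx":286,"ty":111,"tz":-100,"turn":0},{"tx":320,"ty":125,"tz":-100,"turn":0},{"tx":350,"ty":136,"tz":-95,"turn":0},{"tx":372,"ty":144,"tz":-85,"turn":0},{"tx":383,"ty":148,"tz":-75,"turn":0},{"tx":383,"ty":148,"tz":-70,"turn":0},{"tx":383,"ty":148,"tz":-70,"turn":0},{"tx":383,"ty":148,"tz":-70,"turn":0}])

```text
t: 11.13
tool_pos: [0.5633, -0.0369, 0.2501]
tool_rot: [0.0, 0.62, 0.784, 0.002]
force: [0.3, -0.6, -0.2]
width: 0.0539
```

```bash
python3 -c "
from h import *
look('wrist','w8')
look('side','s8',crop=(150,100,330,235),scale=4)
go(.5634,-.0357,.057,.2325)"
```

```text
t 11.23 tcp [ 0.5636 -0.0373  0.2507] phi 0.2319 w 0.0544 j6 -0.51 F [-0.3952  1.1563 -1.4522]
 tx 1.6 ty 0.1 tz 38.7 turn -0.001  rows>= 1
```

View pics/w8.png

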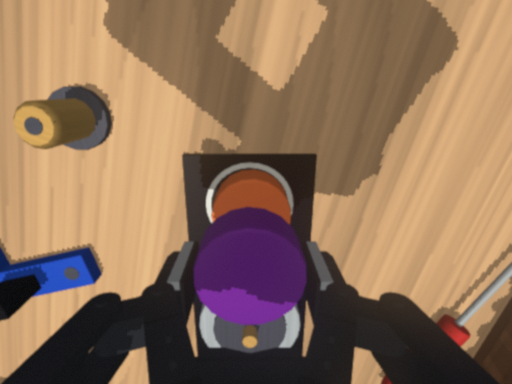

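The violet puck (250,265) is in line with the orange one (252,190) below it. Lowering.

Emit:
move_arm(steps=[{"tx":1,"ty":0,"tz":15,"turn":0},{"tx":1,"ty":0,"tz":28,"turn":0},{"tx":1,"ty":0,"tz":35,"turn":0},{"tx":1,"ty":0,"tz":38,"turn":0},{"tx":1,"ty":0,"tz":39,"turn":0},{"tx":1,"ty":0,"tz":39,"turn":0},{"tx":1,"ty":0,"tz":39,"turn":0}])

```text
t: 11.82
tool_pos: [0.5637, -0.0363, 0.212]
tool_rot: [0.001, 0.621, 0.784, 0.002]
force: [-0.3, 0.2, -1.2]
width: 0.0542
```

```bash
python3 -c "
from h import *
look('side','s9',crop=(190,120,270,210),scale=6)
go(.5634,-.0357,.057,.2325)"
```

```text
t 11.87 tcp [ 0.5637 -0.0363  0.2121] phi 0.232 w 0.0541 j6 -0.51 F [ 0.4901  0.124  -1.3165]
 tx 0.7 ty -0.2 tz 0.1 turn -0.001  rows>= 1
```

View pics/s9.png

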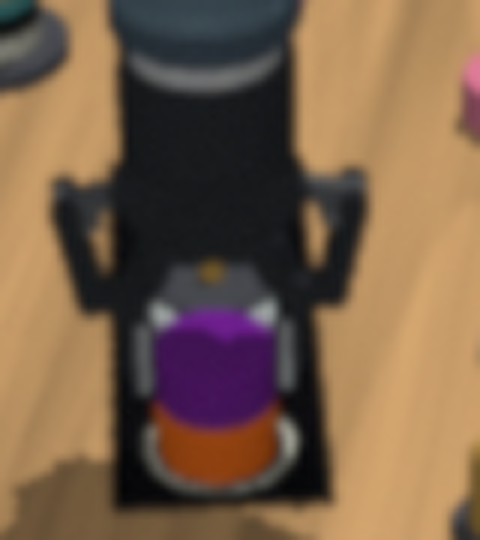

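Emit:
move_arm(steps=[{"tx":0,"ty":0,"tz":1,"turn":0},{"tx":0,"ty":0,"tz":1.5,"turn":0}])

```text
t: 12.03
tool_pos: [0.564, -0.0363, 0.2111]
tool_rot: [0.001, 0.62, 0.784, 0.002]
force: [0.2, 0.1, -0.1]
width: 0.0546
```

Emit:
move_arm(steps=[{"tx":0,"ty":0,"tz":0,"turn":0},{"tx":0,"ty":0,"tz":0,"turn":0},{"tx":0,"ty":0,"tz":0,"turn":0},{"tx":0,"ty":0,"tz":0,"turn":0},{"tx":0,"ty":0,"tz":-15,"turn":0},{"tx":0,"ty":0,"tz":-50,"turn":0},{"tx":0,"ty":0,"tz":-80,"turn":0},{"tx":0,"ty":0,"tz":-95,"turn":0},{"tx":0,"ty":0,"tz":-95,"turn":0}], claw=1)

```text
t: 12.78
tool_pos: [0.5651, -0.0368, 0.3108]
tool_rot: [0.005, 0.62, 0.784, 0.004]
force: [1.2, -0.6, -1.0]
width: 0.0854
```

```bash
python3 puck.py puck_violet puck w10 0.032;python3 puck.py bush bush w11 0; python3 -c "
from h import *
look('side','s10',crop=(190,120,270,210),scale=6)
go(.431,-.0005,.13,.2325)"
```

```text
puck_violet [(0.9, [244.0, 196.0, 70.0, 67.0]), (0.48, [98.0, 379.0, 7.0, 10.0])]
[ 0.5652 -0.0376] 0.053
bush [(0.98, [104.0, 114.0, 67.0, 52.0])]
[ 0.4308 -0.0012] 0.048
t 13.03 tcp [ 0.5628 -0.0363  0.3044] phi 0.2321 w 0.0851 j6 -0.51 F [ 0.8516  0.4498 -0.6759]
 tx 65.1 ty -120.1 tz 19.2 turn -0.000  rows>= 4
```

View pics/w10.png

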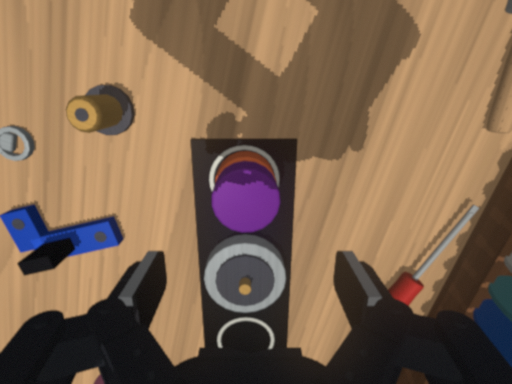

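View pics/s10.png

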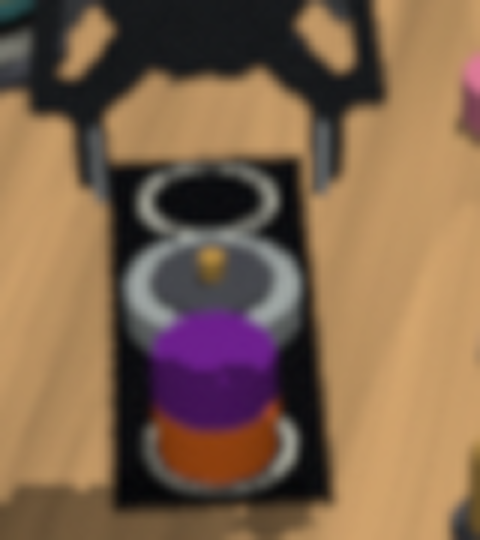

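```bash
cat > stack.py <<'E'
from h import *
def mk(im,lo,hi,p):
    h=cv2.cvtColor(im,cv2.COLOR_BGR2HSV); m=cv2.inRange(h,lo,hi); n,l,st,ce=cv2.connectedComponentsWithStats(m)
    d=[np.hypot(*(ce[i]-p)) if st[i,4]>60 else 1e9 for i in range(n)]; d[0]=1e9
    return (l==int(np.argmin(d))).astype(float)
obs=[]
for n in ('side','scene','wrist'):
    c=imaging.get_calibration(n); im=imaging.grab_frame(n)
    pv=proj(c,np.array([[.564,-.037,.055]]))[0]; po=proj(c,np.array([[.564,-.037,.012]]))[0]
    v=mk(im,(120,60,40),(160,255,255),pv); o=mk(im,(0,170,70),(14,255,255),po); obs.append((n,c,v,o)); print(n,v.sum(),o.sum())
for sel in (['side'],['scene'],['wrist'],['side','scene','wrist']):
    O=[o for o in obs if o[0] in sel]
    def f(q):
        t=0
        for n,c,v,o in O:
            rv=render(M['puck'],c,[q[2],q[3],0],.032); ro=render(M['puck'],c,[q[0],q[1],0],.004)*(1-rv)
            t+=np.abs(rv-v).sum()/v.sum()+np.abs(ro-o).sum()/o.sum()
        return t/len(O)/2
    x0=np.array([.564,-.037,.564,-.037]); s=np.vstack([x0]+[x0+.006*e for e in np.eye(4)])
    r=minimize(f,x0,method='Nelder-Mead',options=dict(initial_simplex=s,xatol=1e-4,fatol=1e-4,maxiter=400))
    print(sel,r.x,round(r.fun,3),'violet-orange mm',(r.x[2:]-r.x[:2])*1000)
E
python3 stack.py
```

```text
side 362.0 150.0
scene 304.0 1191.0
wrist 4161.0 329.0
['side'] [ 0.5654 -0.0413  0.5663 -0.0403] 0.135 violet-orange mm [0.9408 0.9397]
['scene'] [ 0.5458 -0.0257  0.5687 -0.0397] 0.644 violet-orange mm [ 22.9242 -13.9936]
['wrist'] [ 0.5657 -0.0387  0.5658 -0.0384] 0.176 violet-orange mm [0.1117 0.276 ]
['side', 'scene', 'wrist'] [ 0.5661 -0.039   0.5662 -0.0382] 0.356 violet-orange mm [0.0536 0.7744]
```

Emit:
move_arm(steps=[{"tx":8,"ty":-14,"tz":2,"turn":0},{"tx":24,"ty":-44,"tz":7,"turn":0},{"tx":42,"ty":-77,"tz":12,"turn":0},{"tx":56,"ty":-104,"tz":17,"turn":0},{"tx":63,"ty":-117,"tz":19,"turn":0},{"tx":65,"ty":-120,"tz":19,"turn":0},{"tx":65,"ty":-120,"tz":19,"turn":0}])

```text
t: 13.77
tool_pos: [0.431, -0.0004, 0.2853]
tool_rot: [0.0, 0.62, 0.784, 0.002]
force: [0.9, -0.1, -0.2]
width: 0.0852
```

```bash
python3 puck.py bush bush w12 0; python3 -c "
from h import *
go(.431,-.001,.034,.2325)"
```

```text
bush [(0.64, [248.0, 195.0, 50.0, 65.0]), (0.43, [380.0, 243.0, 65.0, 33.0])]
[ 0.4311 -0.0013] 0.056
t 13.87 tcp [ 0.4326 -0.0011  0.2861] phi 0.232 w 0.0857 j6 -0.51 F [ 0.3885 -0.0703  0.4326]
 tx 0.4 ty -2.1 tz 97.1 turn -0.001  rows>= 3
```

View pics/w12.png

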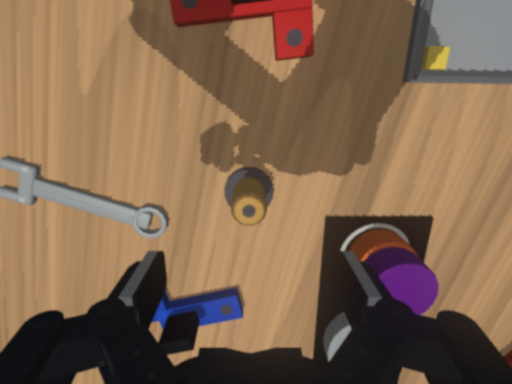

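The bush stands at (249,200), centred between the fingers; the stack (395,270) is well clear of the descent.

Emit:
move_arm(steps=[{"tx":0,"ty":-1,"tz":15,"turn":0},{"tx":0,"ty":-1,"tz":45,"turn":0},{"tx":0,"ty":-1,"tz":75,"turn":0},{"tx":0,"ty":-1,"tz":90,"turn":0},{"tx":0,"ty":-1,"tz":97,"turn":0},{"tx":0,"ty":-1,"tz":97,"turn":0}])

```text
t: 14.37
tool_pos: [0.4325, -0.0014, 0.1878]
tool_rot: [0.0, 0.621, 0.784, 0.002]
force: [-0.5, -0.3, 0.6]
width: 0.0853
```

Emit:
move_arm(steps=[{"tx":0,"ty":0,"tz":0,"turn":0},{"tx":0,"ty":0,"tz":0,"turn":0},{"tx":0,"ty":0,"tz":0,"turn":0},{"tx":0,"ty":0,"tz":0,"turn":0},{"tx":0,"ty":0,"tz":0,"turn":0},{"tx":0,"ty":0,"tz":0,"turn":0},{"tx":0,"ty":0,"tz":0,"turn":0},{"tx":0,"ty":0,"tz":0,"turn":0}], claw=0)

```text
t: 15.03
tool_pos: [0.433, -0.0015, 0.1888]
tool_rot: [0.001, 0.621, 0.784, 0.002]
force: [-0.5, 0.1, 5.0]
width: 0.0263
```

```bash
python3 -c "
from h import *
look('wrist','w13')
go(.6095,-.2313,.13,.2325)
s=arm.state();print(s['tool_pos'])"
```

```text
t 15.08 tcp [ 0.433  -0.0015  0.1888] phi 0.2317 w 0.0269 j6 -0.51 F [-1.0874  0.2136  5.4163]
 tx -264.1 ty 119.4 tz -96.0 turn -0.001  rows>= 8
[ 0.433  -0.0015  0.1888]
```

View pics/w13.png

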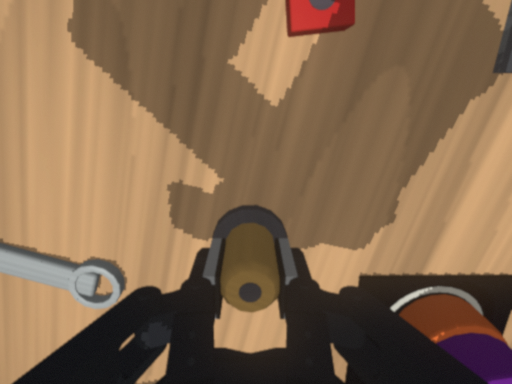

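Emit:
move_arm(steps=[{"tx":0,"ty":0,"tz":-15,"turn":0},{"tx":0,"ty":0,"tz":-50,"turn":0},{"tx":0,"ty":0,"tz":-85,"turn":0},{"tx":-10,"ty":5,"tz":-108,"turn":0},{"tx":-35,"ty":16,"tz":-110,"turn":0},{"tx":-68,"ty":31,"tz":-110,"turn":0},{"tx":-102,"ty":46,"tz":-110,"turn":0},{"tx":-136,"ty":61,"tz":-110,"turn":0},{"tx":-170,"ty":77,"tz":-110,"turn":0},{"tx":-204,"ty":92,"tz":-110,"turn":0},{"tx":-234,"ty":106,"tz":-105,"turn":0},{"tx":-254,"ty":115,"tz":-90,"turn":0},{"tx":-263,"ty":119,"tz":-70,"turn":0},{"tx":-264,"ty":119,"tz":-58,"turn":0},{"tx":-264,"ty":119,"tz":-55,"turn":0},{"tx":-264,"ty":119,"tz":-55,"turn":0}])

```text
t: 16.42
tool_pos: [0.6082, -0.2302, 0.2423]
tool_rot: [-0.001, 0.621, 0.784, 0.002]
force: [0.4, 0.1, -2.3]
width: 0.0265
```

```bash
python3 -c "
from h import *
look('wrist','w14')
go(.6095,-.2313,.0385,.2325)"
```

```text
t 16.47 tcp [ 0.6087 -0.2303  0.2437] phi 0.2324 w 0.0265 j6 -0.78 F [ 0.4351  0.6956 -0.7241]
 tx -1.3 ty 0.4 tz 50.2 turn -0.000  rows>= 2
```

View pics/w14.png

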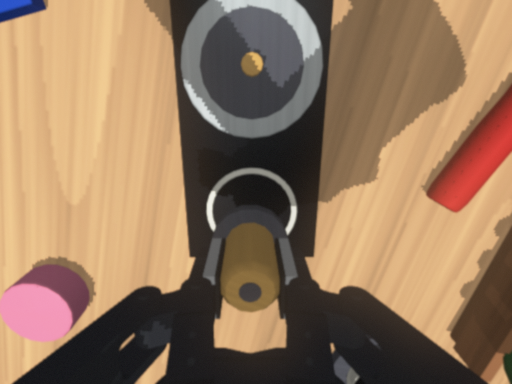

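The bush (250,230) is in line with the ring (252,207). Lowering.

Emit:
move_arm(steps=[{"tx":-1,"ty":0,"tz":15,"turn":0},{"tx":-1,"ty":0,"tz":35,"turn":0},{"tx":-1,"ty":0,"tz":45,"turn":0},{"tx":-1,"ty":0,"tz":49,"turn":0},{"tx":-1,"ty":0,"tz":50,"turn":0},{"tx":-1,"ty":0,"tz":50,"turn":0},{"tx":-1,"ty":0,"tz":50,"turn":0}])

```text
t: 17.05
tool_pos: [0.6094, -0.2311, 0.1944]
tool_rot: [0.001, 0.62, 0.784, 0.002]
force: [0.2, 0.6, -1.2]
width: 0.0266
```

Emit:
move_arm(steps=[{"tx":0,"ty":0,"tz":0,"turn":0},{"tx":0,"ty":0,"tz":0,"turn":0},{"tx":0,"ty":0,"tz":0,"turn":0},{"tx":0,"ty":0,"tz":0,"turn":0},{"tx":0,"ty":0,"tz":0,"turn":0},{"tx":0,"ty":0,"tz":-15,"turn":0},{"tx":0,"ty":0,"tz":-50,"turn":0},{"tx":0,"ty":0,"tz":-85,"turn":0},{"tx":0,"ty":0,"tz":-105,"turn":0},{"tx":0,"ty":0,"tz":-110,"turn":0},{"tx":0,"ty":0,"tz":-110,"turn":0}], claw=1)

```text
t: 17.97
tool_pos: [0.6097, -0.2318, 0.308]
tool_rot: [0.003, 0.62, 0.784, 0.002]
force: [-0.3, 0.8, 0.2]
width: 0.0857
```

```bash
python3 puck.py bush bush w15 0.004; python3 -c "
from h import *
go(.3975,-.1435,.13,.465-np.pi/2,False)"
```

```text
bush [(0.75, [247.0, 187.0, 49.0, 58.0])]
[ 0.6102 -0.2304] 0.035
t 18.07 tcp [ 0.6086 -0.2312  0.3039] phi 0.2325 w 0.0855 j6 -0.78 F [ 0.0933  0.5006 -1.1365]
 tx 133.9 ty -185.2 tz 18.6 turn 1.338  rows>= 11
```

View pics/w15.png

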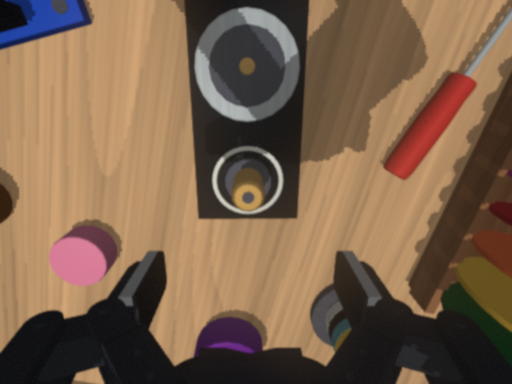

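The bush stands upright in the right ring (247,187). Now the blue clamp.

Emit:
move_arm(steps=[{"tx":6,"ty":-8,"tz":1,"turn":0.08},{"tx":20,"ty":-28,"tz":3,"turn":0.2},{"tx":38,"ty":-53,"tz":6,"turn":0.32},{"tx":56,"ty":-78,"tz":8,"turn":0.44},{"tx":74,"ty":-103,"tz":10,"turn":0.56},{"tx":92,"ty":-127,"tz":12,"turn":0.68},{"tx":108,"ty":-149,"tz":15,"turn":0.8},{"tx":121,"ty":-167,"tz":17,"turn":0.92},{"tx":130,"ty":-179,"tz":18,"turn":1.04},{"tx":134,"ty":-185,"tz":19,"turn":1.16},{"tx":134,"ty":-185,"tz":19,"turn":1.27},{"tx":134,"ty":-185,"tz":19,"turn":1.33},{"tx":134,"ty":-185,"tz":19,"turn":1.338},{"tx":134,"ty":-185,"tz":19,"turn":1.338},{"tx":134,"ty":-185,"tz":19,"turn":1.338}])

```text
t: 19.32
tool_pos: [0.3974, -0.1431, 0.2838]
tool_rot: [-0.002, 0.973, 0.231, 0.001]
force: [-0.3, -0.3, 0.6]
width: 0.085
```

```bash
python3 puck.py clamp_blue clamp_blue w16 0 0 0.3 0.46; python3 -c "
from h import *
go(.3975,-.1435,.039,.465-np.pi/2,False)"
```

```text
clamp_blue [(0.88, [235.0, 180.0, 68.0, 117.0])]
[ 0.3976 -0.1439  0.4667] 0.037
t 19.42 tcp [ 0.3976 -0.1433  0.2841] phi -1.1041 w 0.0852 j6 0.47 F [-0.3844 -0.0759 -0.7761]
 tx -0.5 ty 0.4 tz 90.1 turn 0.002  rows>= 3
```

View pics/w16.png

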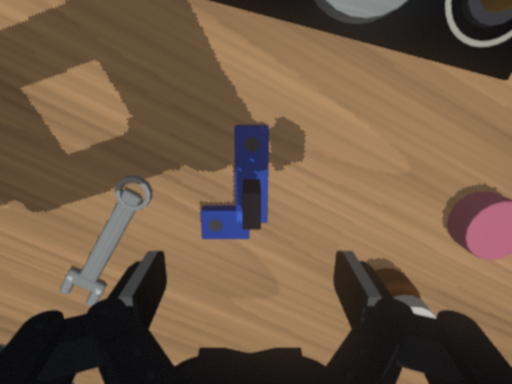

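Emit:
move_arm(steps=[{"tx":0,"ty":0,"tz":15,"turn":0.003},{"tx":0,"ty":0,"tz":45,"turn":0.003},{"tx":0,"ty":0,"tz":72,"turn":0.003},{"tx":0,"ty":0,"tz":86,"turn":0.003},{"tx":0,"ty":0,"tz":90,"turn":0.003},{"tx":0,"ty":0,"tz":90,"turn":0.003}])

```text
t: 19.92
tool_pos: [0.3973, -0.1426, 0.1931]
tool_rot: [-0.003, 0.973, 0.23, 0.0]
force: [-1.9, 1.0, -0.4]
width: 0.0855
```

Emit:
move_arm(steps=[{"tx":0,"ty":0,"tz":0,"turn":0},{"tx":0,"ty":0,"tz":0,"turn":0},{"tx":0,"ty":0,"tz":0,"turn":0},{"tx":0,"ty":0,"tz":0,"turn":0},{"tx":0,"ty":0,"tz":0,"turn":0},{"tx":0,"ty":0,"tz":0,"turn":0},{"tx":0,"ty":0,"tz":0,"turn":0},{"tx":0,"ty":0,"tz":0,"turn":0},{"tx":0,"ty":0,"tz":0,"turn":0}], claw=0)

```text
t: 20.67
tool_pos: [0.3977, -0.1429, 0.1938]
tool_rot: [-0.002, 0.973, 0.23, 0.001]
force: [-1.4, 0.6, 6.6]
width: 0.013
```

```bash
cat > clampfit.py <<'E'
import sys
from h import *
name,tag,z,x,y=sys.argv[1],sys.argv[2],*map(float,sys.argv[3:6]); yw=float(sys.argv[6])
c,im,r=look('wrist',tag,[name])
s=arm.state(); p,f=fit(name,[(c,np.array(r[name][0]['region']).astype(float))],[yw],z,p0=[x,y]); print('fit',p,round(f,3))
q=s['tool_rot']; R=Ro.from_quat([q[1],q[2],q[3],q[0]]).as_matrix(); phi=np.arctan2(R[1,1],R[0,1])
d=np.r_[p[:2]-s['tool_pos'][:2],0]; print('tcp',s['tool_pos'],'phi',phi,'w',s['width'],'F',s['force']); print('rel in tool (mm)',(R.T@d)[:2]*1000,'yaw-phi-pi/2',p[2]-phi-np.pi/2)
E
python3 clampfit.py clamp_blue w17 0 .3976 -.1439 .4667
```

```text
clamp_blue [(0.78, [227.0, 229.0, 102.0, 171.0])]
fit [ 0.3975 -0.1429  0.4625] 0.365
tcp [ 0.3977 -0.1429  0.1938] phi -1.1065606925254345 w 0.012917424325238491 F [0.0859 0.2869 5.2638]
rel in tool (mm) [-0.1417 -0.0755] yaw-phi-pi/2 -0.0017390519539013383
```

View pics/w17.png

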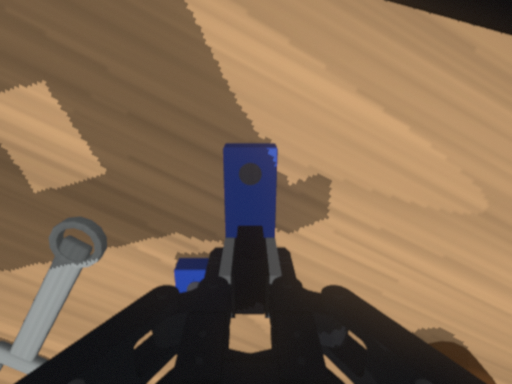

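```bash
python3 -c "
from h import *
go(.5,.152,.315,.215-np.pi/2,False)"
```

```text
t 20.77 tcp [ 0.3977 -0.1429  0.1938] phi -1.1066 w 0.0129 j6 0.47 F [0.0859 0.2869 5.2638]
 tx 224.1 ty -219.0 tz -274.8 turn 0.249  rows>= 10
```

Emit:
move_arm(steps=[{"tx":0,"ty":0,"tz":-15,"turn":0},{"tx":0,"ty":0,"tz":-45,"turn":0},{"tx":10,"ty":-10,"tz":-80,"turn":0.02},{"tx":28,"ty":-27,"tz":-110,"turn":0.05},{"tx":48,"ty":-47,"tz":-135,"turn":0.08},{"tx":70,"ty":-68,"tz":-160,"turn":0.11},{"tx":92,"ty":-90,"tz":-185,"turn":0.14},{"tx":115,"ty":-112,"tz":-208,"turn":0.17},{"tx":138,"ty":-135,"tz":-230,"turn":0.2},{"tx":162,"ty":-158,"tz":-250,"turn":0.22},{"tx":186,"ty":-182,"tz":-265,"turn":0.24},{"tx":206,"ty":-202,"tz":-273,"turn":0.249},{"tx":220,"ty":-215,"tz":-275,"turn":0.249},{"tx":224,"ty":-219,"tz":-275,"turn":0.249},{"tx":224,"ty":-219,"tz":-275,"turn":0.249},{"tx":224,"ty":-219,"tz":-275,"turn":0.249},{"tx":224,"ty":-219,"tz":-275,"turn":0.249}])

```text
t: 22.18
tool_pos: [0.4995, 0.151, 0.4693]
tool_rot: [-0.002, 0.994, 0.107, -0.001]
force: [0.5, -0.3, -1.3]
width: 0.0134
```

```bash
python3 - <<'E'
from h import *
c,im,r=look('wrist','w18',['tray','clamp_red'])
m=np.array(r['tray'][0]['region']).astype(float)
print('tray',fit('tray',[(c,m)],[.215],0,p0=[.597,.173]))
m=np.array(r['clamp_red'][0]['region']).astype(float)
print('red',fit('clamp_red',[(c,m)],[.323],0,p0=[.398,.1455]))
print(arm.state()['tool_pos'])
E
```

```text
tray [(0.91, [251.0, 75.0, 67.0, 121.0])]
clamp_red []
tray (array([0.5964, 0.1731, 0.2161]), np.float64(0.045794529973789674))Traceback (most recent call last):
  File "<stdin>", line 5, in <module>
IndexError: list index out of range
```

View pics/w18.png

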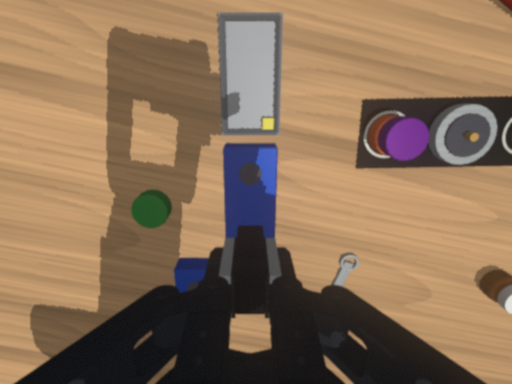

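The tray is at (250,75) with the yellow key at (268,123); the blue clamp hangs level in the fingers.

```bash
python3 -c "
from h import *
go(.5769,.1531,.080,.2155-np.pi/2,False)"
```

```text
t 22.33 tcp [0.4997 0.151  0.4698] phi -1.3571 w 0.0128 j6 1.42 F [-0.2756 -0.1123 -2.0223]
 tx 75.7 ty 15.3 tz 234.8 turn -0.002  rows>= 6
```

Emit:
move_arm(steps=[{"tx":6,"ty":1,"tz":12,"turn":0},{"tx":18,"ty":4,"tz":42,"turn":0},{"tx":32,"ty":6,"tz":78,"turn":0},{"tx":46,"ty":9,"tz":114,"turn":0},{"tx":58,"ty":12,"tz":150,"turn":0},{"tx":67,"ty":14,"tz":184,"turn":0},{"tx":73,"ty":15,"tz":212,"turn":-0.002},{"tx":76,"ty":15,"tz":228,"turn":-0.002},{"tx":76,"ty":15,"tz":235,"turn":-0.002},{"tx":76,"ty":15,"tz":235,"turn":-0.002},{"tx":76,"ty":15,"tz":235,"turn":-0.002}])

```text
t: 23.25
tool_pos: [0.5772, 0.1531, 0.2349]
tool_rot: [-0.002, 0.994, 0.107, -0.0]
force: [0.6, -0.3, -1.6]
width: 0.0135
```

```bash
python3 - <<'E'
from h import *
c,im,r=look('wrist','w19')
look('side','s19',crop=(140,190,260,280),scale=6)
# overlay of expected tray & pocket
o=im.copy(); p=[.5965,.1733,.2155]
for b,z in ((box(-77.5,77.5,-41.5,41.5,15,15),0),(box(-68.5,68.5,-32.5,32.5,8,8),0)):
    q=proj(c,world(b/1000,p)); hull=cv2.convexHull(q.astype(np.float32)).astype(int); cv2.polylines(o,[hull],True,(0,255,0),1)
cv2.imwrite('pics/w19o.png',o)
go(.5769,.1531,.080,.2155-np.pi/2,False)
E
```

```text
t 23.35 tcp [0.5778 0.1534 0.2366] phi -1.3553 w 0.0131 j6 1.41 F [ 0.9336  0.2998 -1.7597]
 tx -0.9 ty 0.1 tz 1.5 turn 0.000  rows>= 1
```

View pics/w19o.png

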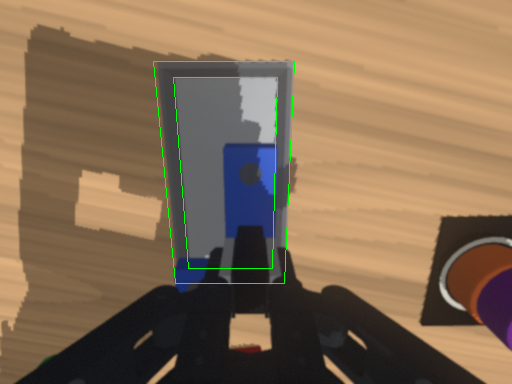

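View pics/s19.png

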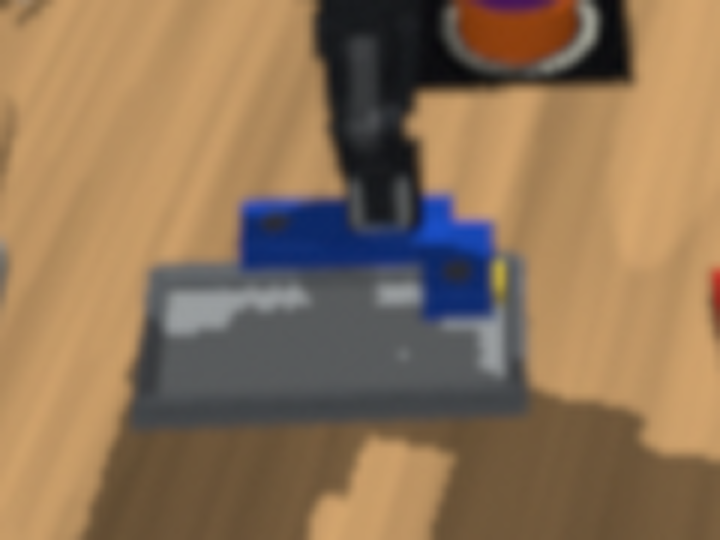

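```bash
python3 -c "
import cv2
a=cv2.imread('pics/w19o.png')[50:300,145:305];b=cv2.imread('pics/w19.png')[50:300,145:305]
import numpy as np
a=np.hstack([b,a]);cv2.imwrite('pics/w19z.png',cv2.resize(a,None,fx=2.3,fy=2.3,interpolation=cv2.INTER_CUBIC))"
```

```text
(no output)
```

View pics/w19z.png

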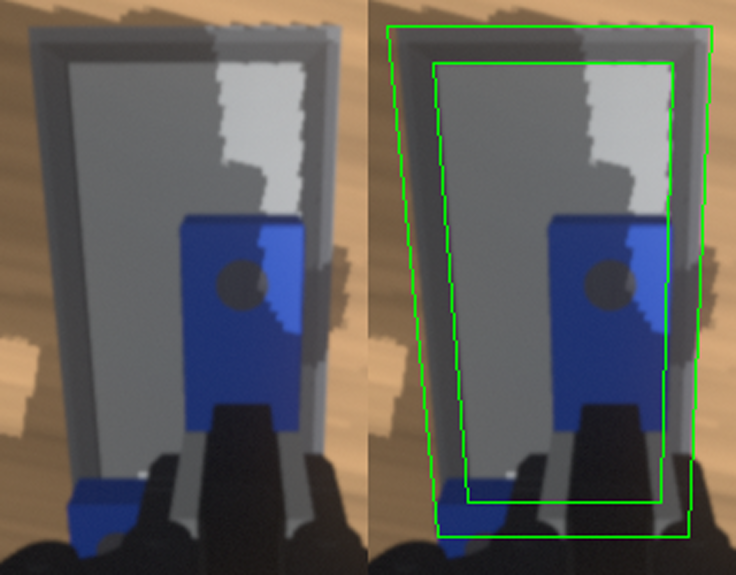

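Emit:
move_arm(steps=[{"tx":-0.5,"ty":0.5,"tz":6,"turn":0},{"tx":-0.5,"ty":0.5,"tz":15,"turn":0},{"tx":-0.5,"ty":0.5,"tz":22,"turn":0},{"tx":-0.5,"ty":0.5,"tz":27,"turn":0},{"tx":-0.5,"ty":0.5,"tz":30,"turn":0},{"tx":-0.5,"ty":0.5,"tz":30,"turn":0},{"tx":-0.5,"ty":0.5,"tz":30,"turn":0}])

```text
t: 23.93
tool_pos: [0.5773, 0.1529, 0.2061]
tool_rot: [-0.002, 0.994, 0.108, 0.001]
force: [0.7, -0.3, -1.0]
width: 0.013
```

```bash
python3 - <<'E'
from h import *
look('wrist','w20',crop=(130,40,330,300),scale=2.3)
look('side','s20',crop=(140,190,260,280),scale=6)
go(.5769,.1531,.0428,.2155-np.pi/2,False)
E
```

```text
t 24.03 tcp [0.5776 0.1529 0.2067] phi -1.3552 w 0.0132 j6 1.41 F [-0.3242 -0.0839 -2.2431]
 tx -0.7 ty -0.3 tz 8.9 turn 0.000  rows>= 1
```

View pics/w20.png

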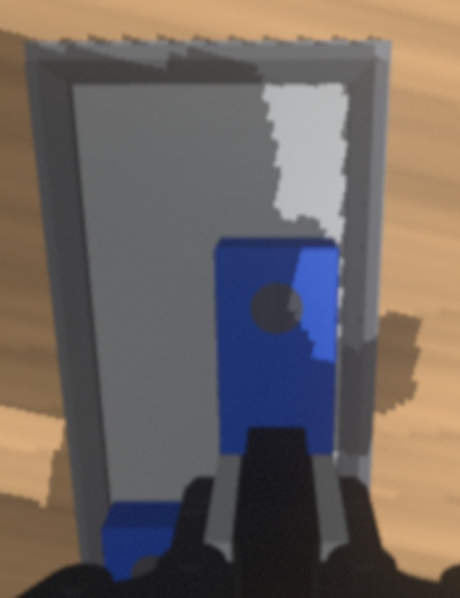

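View pics/s20.png

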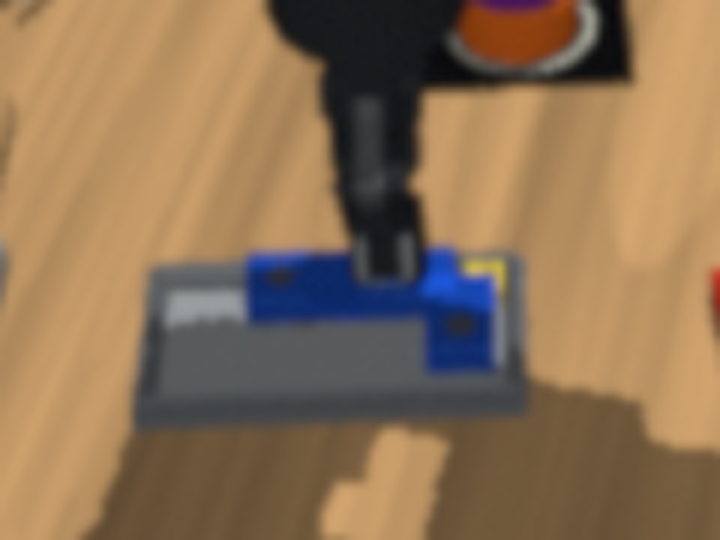

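The blue clamp (350–500 px wide in the side zoom) sits with its notch round the yellow key, small gaps all round. Continuing down.

Emit:
move_arm(steps=[{"tx":-0.3,"ty":0,"tz":3,"turn":0},{"tx":-0.3,"ty":0,"tz":6,"turn":0},{"tx":-0.3,"ty":0,"tz":8,"turn":0},{"tx":-0.3,"ty":0,"tz":9,"turn":0},{"tx":-0.3,"ty":0,"tz":9.5,"turn":0},{"tx":-0.3,"ty":0,"tz":9.5,"turn":0},{"tx":-0.3,"ty":0,"tz":9.5,"turn":0}])

```text
t: 24.62
tool_pos: [0.5773, 0.1529, 0.1978]
tool_rot: [-0.002, 0.994, 0.108, 0.002]
force: [-3.7, 0.5, 6.4]
width: 0.0134
```

```bash
python3 - <<'E'
from h import *
look('side','s21',crop=(140,190,260,280),scale=6)
go(.5769,.1531,.0428,.2155-np.pi/2,False)
E
```

```text
t 24.67 tcp [0.5773 0.1529 0.1978] phi -1.3551 w 0.0131 j6 1.41 F [-4.2425  0.4354  5.6704]
 tx -0.4 ty -0.2 tz -0.0 turn 0.000  rows>= 1
```

View pics/s21.png

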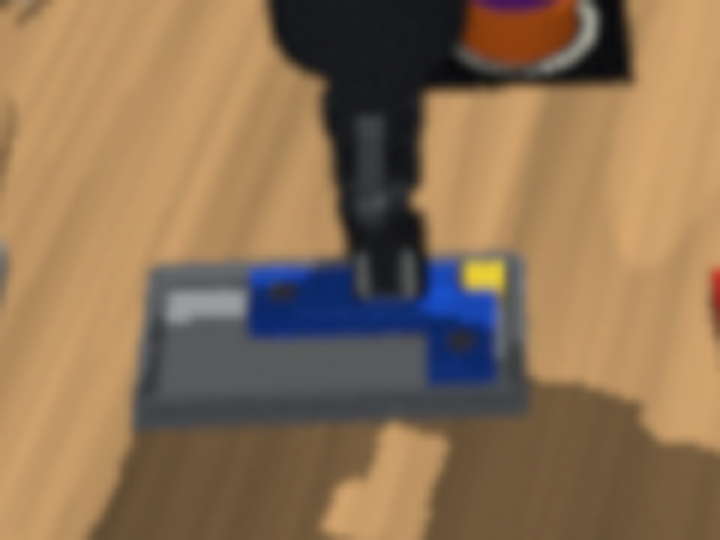

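Contact at the expected height (.1978): it is flat on the floor. Releasing and going to the red clamp.

Emit:
move_arm(steps=[{"tx":0,"ty":0,"tz":0,"turn":0},{"tx":0,"ty":0,"tz":0,"turn":0},{"tx":0,"ty":0,"tz":0,"turn":0},{"tx":0,"ty":0,"tz":0,"turn":0},{"tx":0,"ty":0,"tz":0,"turn":0},{"tx":0,"ty":0,"tz":-15,"turn":0},{"tx":0,"ty":0,"tz":-45,"turn":0},{"tx":0,"ty":0,"tz":-75,"turn":0},{"tx":0,"ty":0,"tz":-95,"turn":0},{"tx":0,"ty":0,"tz":-100,"turn":0},{"tx":0,"ty":0,"tz":-100,"turn":0}], claw=1)

```text
t: 25.58
tool_pos: [0.5778, 0.1526, 0.2998]
tool_rot: [-0.002, 0.994, 0.108, 0.004]
force: [0.1, -0.6, -0.4]
width: 0.0855
```

```bash
python3 clampfit.py clamp_blue w22 .004 .5769 .1531 .2155; python3 -c "
from h import *
c=imaging.get_calibration('wrist');im=imaging.grab_frame('wrist')
r=imaging.silhouettes('wrist','tray')
go(.398,.1456,.13,.323-np.pi/2,False)"
```

```text
clamp_blue [(0.84, [236.0, 179.0, 66.0, 108.0])]
fit [0.5776 0.1533 0.2137] 0.039
tcp [0.5766 0.1525 0.2967] phi -1.3550789555039897 w 0.08562059395527308 F [-0.1434  0.9029  0.1971]
rel in tool (mm) [ 1.1941 -0.5966] yaw-phi-pi/2 -0.002035134607443201
t 25.78 tcp [0.5763 0.1525 0.2957] phi -1.3551 w 0.0853 j6 1.41 F [-1.3011  0.3826 -0.3018]
 tx -175.7 ty -31.4 tz 10.8 turn -0.107  rows>= 5
```

View pics/w22.png

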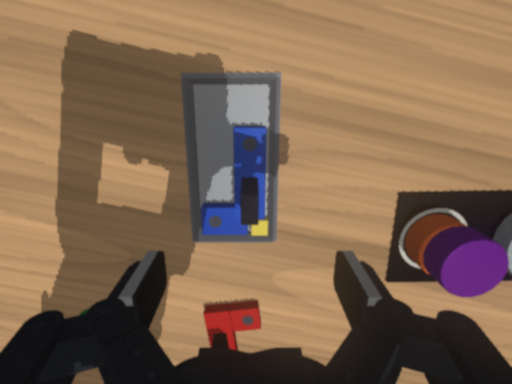

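Blue lies seated at (235,180) with the key in its notch. Now red (seen at (233,320)).

Emit:
move_arm(steps=[{"tx":-15,"ty":-3,"tz":1,"turn":-0.02},{"tx":-48,"ty":-9,"tz":3,"turn":-0.05},{"tx":-86,"ty":-15,"tz":5,"turn":-0.08},{"tx":-124,"ty":-22,"tz":8,"turn":-0.1},{"tx":-155,"ty":-28,"tz":10,"turn":-0.107},{"tx":-172,"ty":-31,"tz":11,"turn":-0.107},{"tx":-176,"ty":-31,"tz":11,"turn":-0.107},{"tx":-176,"ty":-31,"tz":11,"turn":-0.107},{"tx":-176,"ty":-31,"tz":11,"turn":-0.107}])

```text
t: 26.53
tool_pos: [0.3986, 0.145, 0.2849]
tool_rot: [-0.002, 0.987, 0.161, 0.0]
force: [0.9, 0.4, -0.6]
width: 0.0856
```

```bash
python3 clampfit.py clamp_red w23 0 .398 .1456 .323; python3 -c "
from h import *
go(.398,.1456,.039,.323-np.pi/2,False)"
```

```text
clamp_red [(0.89, [269.0, 198.0, 73.0, 112.0])]
fit [0.3989 0.1458 0.3343] 0.029
tcp [0.3991 0.145  0.2851] phi -1.2485842774147782 w 0.08526755488918263 F [-0.2011  0.2371  0.6941]
rel in tool (mm) [ 0.0522 -0.8475] yaw-phi-pi/2 0.012073787567451477
t 26.63 tcp [0.3991 0.145  0.2851] phi -1.2486 w 0.0853 j6 1.31 F [-0.2011  0.2371  0.6941]
 tx -1.0 ty -0.6 tz 91.1 turn -0.001  rows>= 3
```

View pics/w23.png

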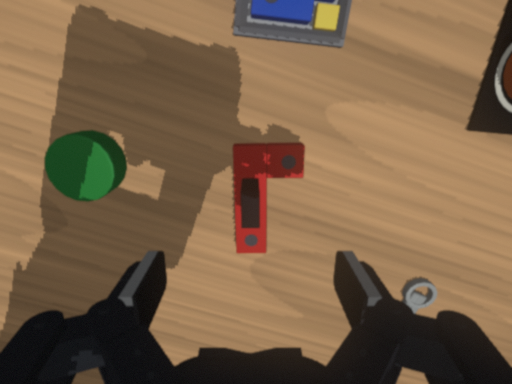

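Emit:
move_arm(steps=[{"tx":0,"ty":-1,"tz":15,"turn":-0.012},{"tx":0,"ty":-1,"tz":45,"turn":-0.012},{"tx":0,"ty":-1,"tz":72,"turn":-0.012},{"tx":0,"ty":-1,"tz":87,"turn":-0.012},{"tx":0,"ty":-1,"tz":91,"turn":-0.012},{"tx":0,"ty":-1,"tz":91,"turn":-0.012}])

```text
t: 27.13
tool_pos: [0.3991, 0.1462, 0.1929]
tool_rot: [-0.002, 0.986, 0.166, -0.001]
force: [-0.0, -0.4, 0.3]
width: 0.0851
```

Emit:
move_arm(steps=[{"tx":0,"ty":0,"tz":0,"turn":0},{"tx":0,"ty":0,"tz":0,"turn":0},{"tx":0,"ty":0,"tz":0,"turn":0},{"tx":0,"ty":0,"tz":0,"turn":0},{"tx":0,"ty":0,"tz":0,"turn":0},{"tx":0,"ty":0,"tz":0,"turn":0},{"tx":0,"ty":0,"tz":0,"turn":0},{"tx":0,"ty":0,"tz":0,"turn":0},{"tx":0,"ty":0,"tz":0,"turn":0}], claw=0)

```text
t: 27.88
tool_pos: [0.3994, 0.1463, 0.1936]
tool_rot: [-0.002, 0.986, 0.166, -0.0]
force: [-0.9, 1.3, 6.8]
width: 0.013
```

```bash
python3 -c "
from h import *
look('wrist','w24')
go(.5967,.1733,.315,.215-np.pi/2,False)"
```

```text
t 27.93 tcp [0.3994 0.1463 0.1936] phi -1.2369 w 0.0132 j6 1.3 F [-1.3754  0.495   6.7163]
 tx 195.3 ty 37.9 tz -276.6 turn 0.119  rows>= 9
```

View pics/w24.png

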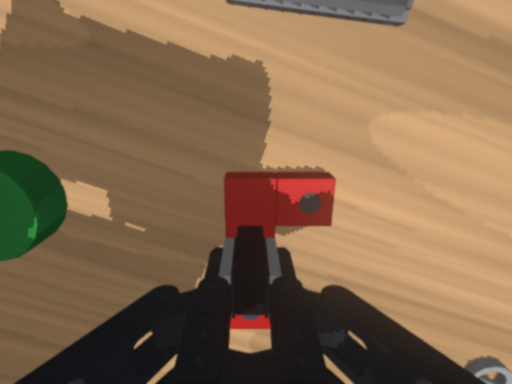

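```bash
python3 -c "
from h import *
go(.6168,.1936,.083,.215-np.pi/2,False)"
```

```text
t 27.93 tcp [0.3994 0.1463 0.1936] phi -1.2369 w 0.0132 j6 1.3 F [-1.3754  0.495   6.7163]
 tx 220.9 ty 26.4 tz -44.5 turn 0.119  rows>= 6
```

Emit:
move_arm(steps=[{"tx":0,"ty":0,"tz":-15,"turn":0},{"tx":0,"ty":0,"tz":-50,"turn":0},{"tx":5,"ty":1,"tz":-88,"turn":0},{"tx":20,"ty":2,"tz":-110,"turn":0.02},{"tx":50,"ty":6,"tz":-112,"turn":0.05},{"tx":86,"ty":10,"tz":-112,"turn":0.08},{"tx":122,"ty":15,"tz":-112,"turn":0.1},{"tx":158,"ty":19,"tz":-112,"turn":0.119},{"tx":190,"ty":23,"tz":-112,"turn":0.119},{"tx":212,"ty":25,"tz":-112,"turn":0.119},{"tx":221,"ty":26,"tz":-112,"turn":0.119},{"tx":221,"ty":26,"tz":-100,"turn":0.119},{"tx":221,"ty":26,"tz":-70,"turn":0.119},{"tx":221,"ty":26,"tz":-52,"turn":0.119},{"tx":221,"ty":26,"tz":-45,"turn":0.119},{"tx":221,"ty":26,"tz":-45,"turn":0.119},{"tx":221,"ty":26,"tz":-45,"turn":0.119}])

```text
t: 29.35
tool_pos: [0.6163, 0.1939, 0.2382]
tool_rot: [-0.002, 0.994, 0.107, -0.001]
force: [0.4, -0.6, -1.2]
width: 0.0133
```

```bash
python3 - <<'E'
from h import *
look('wrist','w25',crop=(120,40,360,300),scale=2.2)
look('side','s25',crop=(140,180,260,280),scale=6)
go(.6168,.1936,.0428,.215-np.pi/2,False)
E
```

```text
t 29.45 tcp [0.6173 0.1941 0.2401] phi -1.3557 w 0.0128 j6 1.47 F [-0.2511  0.1037 -1.0307]
 tx -0.6 ty 0.6 tz 42.3 turn 0.000  rows>= 2
```

View pics/w25.png

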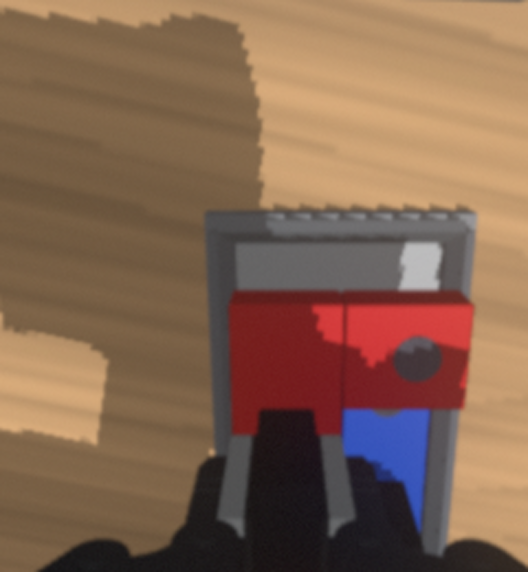

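View pics/s25.png

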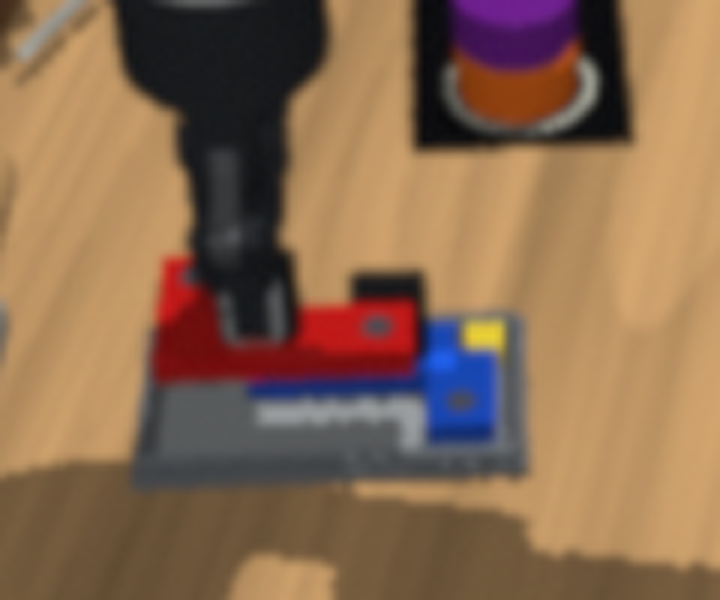

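Red hovers aligned over the free half of the pocket, clear of the blue clamp's bar. Lowering in two stages.

Emit:
move_arm(steps=[{"tx":-0.5,"ty":0.5,"tz":8,"turn":0},{"tx":-0.5,"ty":0.5,"tz":17,"turn":0},{"tx":-0.5,"ty":0.5,"tz":24,"turn":0},{"tx":-0.5,"ty":0.5,"tz":28,"turn":0},{"tx":-0.5,"ty":0.5,"tz":30,"turn":0},{"tx":-0.5,"ty":0.5,"tz":30,"turn":0},{"tx":-0.5,"ty":0.5,"tz":30,"turn":0}])

```text
t: 30.03
tool_pos: [0.6169, 0.1936, 0.2099]
tool_rot: [-0.002, 0.994, 0.107, 0.001]
force: [0.9, 0.1, -1.7]
width: 0.0131
```

```bash
python3 - <<'E'
from h import *
look('wrist','w26',crop=(120,100,360,360),scale=2.2)
look('side','s26',crop=(140,180,260,280),scale=6)
go(.6168,.1936,.0428,.215-np.pi/2,False)
E
```

```text
t 30.13 tcp [0.6171 0.1936 0.2104] phi -1.3558 w 0.0126 j6 1.47 F [-0.0487 -0.3926 -2.1293]
 tx -0.4 ty 0.0 tz 12.6 turn 0.000  rows>= 1
```

View pics/w26.png

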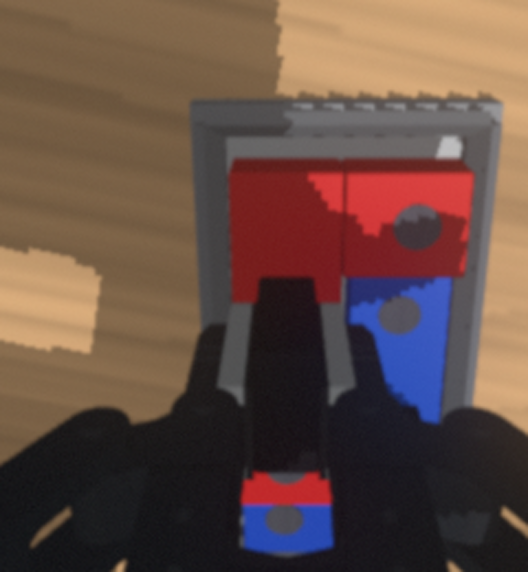

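View pics/s26.png

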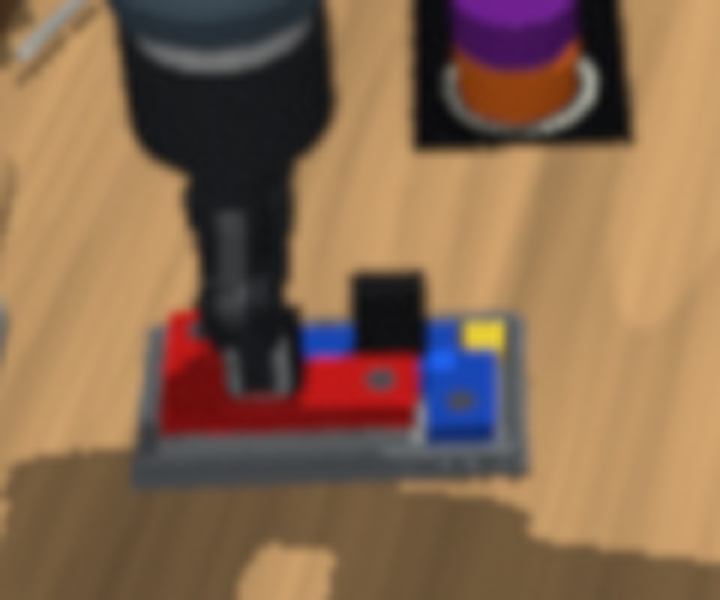

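Emit:
move_arm(steps=[{"tx":-0.3,"ty":0,"tz":2,"turn":0},{"tx":-0.3,"ty":0,"tz":4,"turn":0},{"tx":-0.3,"ty":0,"tz":6,"turn":0},{"tx":-0.3,"ty":0,"tz":8,"turn":0},{"tx":-0.3,"ty":0,"tz":8,"turn":0}])

```text
t: 30.55
tool_pos: [0.6166, 0.1936, 0.2017]
tool_rot: [-0.002, 0.994, 0.107, 0.001]
force: [-0.0, 0.4, -1.9]
width: 0.013
```

Emit:
move_arm(steps=[{"tx":0,"ty":0,"tz":2,"turn":0},{"tx":0,"ty":0,"tz":4,"turn":0},{"tx":0,"ty":0,"tz":5,"turn":0},{"tx":0,"ty":0,"tz":5,"turn":0},{"tx":0,"ty":0,"tz":5,"turn":0}])

```text
t: 30.97
tool_pos: [0.6167, 0.1937, 0.1976]
tool_rot: [-0.002, 0.994, 0.107, 0.001]
force: [-2.0, -1.1, 6.1]
width: 0.0132
```

```bash
python3 - <<'E'
from h import *
look('side','s27',crop=(140,180,260,280),scale=6)
go(.6168,.1936,.0428,.215-np.pi/2,False)
E
```

```text
t 31.02 tcp [0.6167 0.1937 0.1977] phi -1.3556 w 0.0133 j6 1.47 F [-2.8365 -0.589   3.7374]
 tx 0.1 ty 0.1 tz -0.1 turn 0.000  rows>= 1
```

View pics/s27.png

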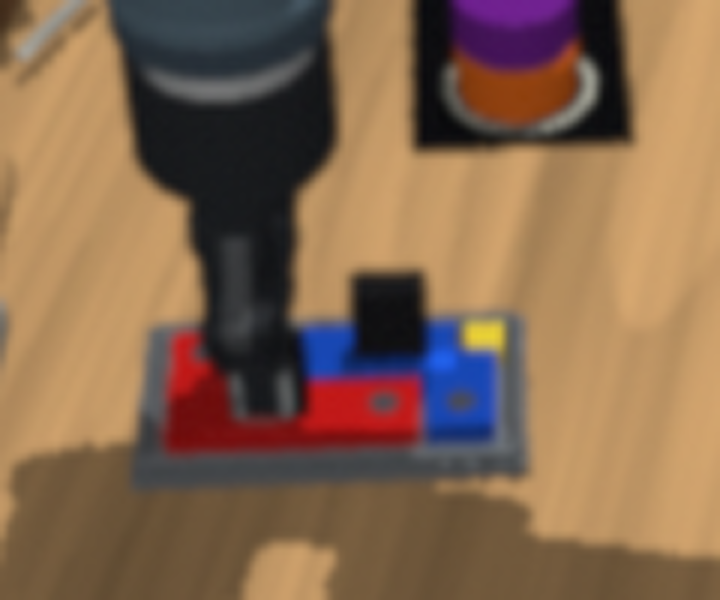

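Red is on the floor too (.1977). Releasing, retreating.

Emit:
move_arm(steps=[{"tx":0,"ty":0,"tz":0,"turn":0},{"tx":0,"ty":0,"tz":0,"turn":0},{"tx":0,"ty":0,"tz":0,"turn":0},{"tx":0,"ty":0,"tz":0,"turn":0},{"tx":0,"ty":0,"tz":0,"turn":0},{"tx":0,"ty":0,"tz":-15,"turn":0},{"tx":0,"ty":0,"tz":-45,"turn":0},{"tx":0,"ty":0,"tz":-80,"turn":0},{"tx":0,"ty":0,"tz":-110,"turn":0},{"tx":-20,"ty":0,"tz":-140,"turn":0},{"tx":-40,"ty":0,"tz":-165,"turn":0},{"tx":-50,"ty":0,"tz":-180,"turn":0},{"tx":-50,"ty":0,"tz":-180,"turn":0},{"tx":-50,"ty":0,"tz":-180,"turn":0}], claw=1)

```text
t: 32.18
tool_pos: [0.5677, 0.1823, 0.3797]
tool_rot: [-0.002, 0.994, 0.107, 0.003]
force: [0.2, 1.1, -1.6]
width: 0.0856
```

```bash
python3 clampfit.py clamp_red w28 .004 .6161 .1935 .2155; python3 clampfit.py clamp_blue w28b .004 .577 .153 .2155;  python3 stack.py; python3 -c "
from h import *
look('side','s28',crop=(130,90,330,310),scale=2.7)"; cd pics; 
```

```text
clamp_red [(0.72, [265.0, 131.0, 58.0, 94.0])]
fit [0.6162 0.1942 0.2182] 0.043
tcp [0.5677 0.1822 0.377 ] phi -1.3556752350795205 w 0.08543536077793881 F [-0.1249 -0.7749 -0.2412]
rel in tool (mm) [49.9092 -1.3532] yaw-phi-pi/2 0.003038051976120837
clamp_blue [(0.69, [266.0, 155.0, 54.0, 86.0])]
fit [0.5778 0.1536 0.2103] 0.039
tcp [0.5678 0.1822 0.376 ] phi -1.3556951677872122 w 0.08549030167643717 F [-0.4032 -0.5435  0.3583]
rel in tool (mm) [ 3.6871 30.0372] yaw-phi-pi/2 -0.004827941195402419
side 363.0 149.0
scene 304.0 118.0
wrist 2679.0 441.0
['side'] [ 0.5653 -0.0418  0.5659 -0.0404] 0.138 violet-orange mm [0.5877 1.4427]
['scene'] [ 0.5483 -0.0264  0.5707 -0.0401] 0.657 violet-orange mm [ 22.3974 -13.7584]
['wrist'] [ 0.5642 -0.0429  0.5662 -0.039 ] 0.284 violet-orange mm [1.9426 3.8993]
['side', 'scene', 'wrist'] [ 0.5645 -0.0411  0.5662 -0.0396] 0.556 violet-orange mm [1.7722 1.5701]
```

View pics/w28.png

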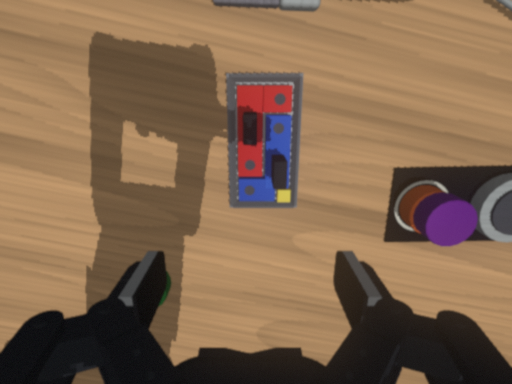

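View pics/s28.png

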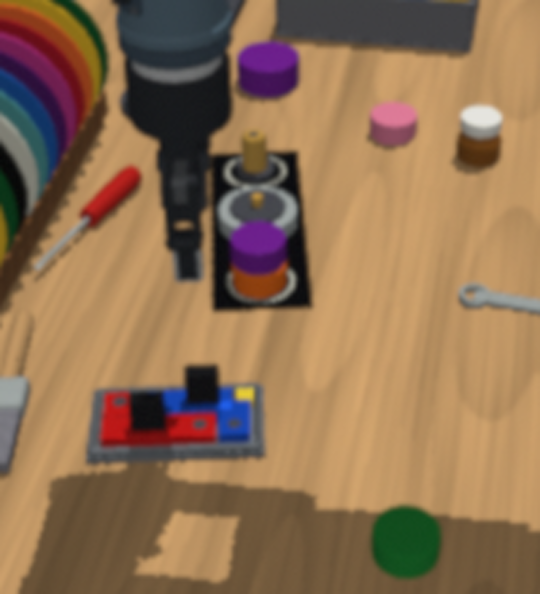

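All in place. As time allows, one check of the stack from straight above, since the oblique fits of it disagreed by a few mm.

```bash
python3 -c "
from h import *
go(.476,-.056,.2,.215-np.pi/2,False)"
```

```text
t 32.58 tcp [0.5678 0.1822 0.3764] phi -1.3557 w 0.0852 j6 1.47 F [-0.1231  0.6222 -0.1797]
 tx -140.5 ty 213.2 tz 20.5 turn 0.000  rows>= 7
```

Emit:
move_arm(steps=[{"tx":-10,"ty":15,"tz":1,"turn":0},{"tx":-28,"ty":42,"tz":4,"turn":0},{"tx":-48,"ty":73,"tz":7,"turn":0},{"tx":-68,"ty":104,"tz":10,"turn":0},{"tx":-88,"ty":135,"tz":13,"turn":0},{"tx":-108,"ty":165,"tz":16,"turn":0},{"tx":-125,"ty":190,"tz":18,"turn":0},{"tx":-136,"ty":206,"tz":20,"turn":0},{"tx":-140,"ty":213,"tz":20,"turn":0},{"tx":-140,"ty":213,"tz":20,"turn":0},{"tx":-140,"ty":213,"tz":20,"turn":0}])

```text
t: 33.5
tool_pos: [0.4768, -0.0556, 0.3556]
tool_rot: [-0.002, 0.994, 0.107, -0.0]
force: [-0.2, 0.4, -1.1]
width: 0.0854
```

```bash
python3 stack.py; python3 - <<'E'
from h import *
c,im,r=look('wrist','w29',['mat','bush'])
m=np.array(r['mat'][0]['region']).astype(float); p,f=fit('mat',[(c,m)],[.2325],0,p0=[.5865,-.134]); print('mat',p,f)
a=p[2]; n=np.array([-np.sin(a),np.cos(a)]); print('rings',p[:2]+.1*n,p[:2]-.1*n)
b=np.array(r['bush'][0]['region']).astype(float); print('bush',fit('bush',[(c,b)],None,.004,p0=[.61,-.231]))
cv2.imwrite('pics/w29z.png',cv2.resize(im[60:260,170:410],None,fx=3,fy=3,interpolation=cv2.INTER_CUBIC))
E
```

```text
side 362.0 150.0
scene 316.0 160.0
wrist 3736.0 428.0
['side'] [ 0.5659 -0.0412  0.5666 -0.0403] 0.135 violet-orange mm [0.6481 0.9183]
['scene'] [ 0.5476 -0.0265  0.5705 -0.0401] 0.627 violet-orange mm [ 22.9068 -13.6069]
['wrist'] [ 0.5672 -0.0378  0.5666 -0.0387] 0.515 violet-orange mm [-0.6652 -0.902 ]
['side', 'scene', 'wrist'] [ 0.5655 -0.0393  0.5669 -0.0395] 0.569 violet-orange mm [ 1.3366 -0.1295]
mat [(0.59, [356.0, 82.0, 292.0, 113.0])]
bush [(0.94, [462.0, 82.0, 69.0, 50.0])]
mat [ 0.5876 -0.1341  0.2342] 0.2624959008066875
rings [ 0.5644 -0.0368] [ 0.6108 -0.2313]
bush (array([ 0.6111, -0.2299]), np.float64(0.06734929836231747))
```

View pics/w29z.png

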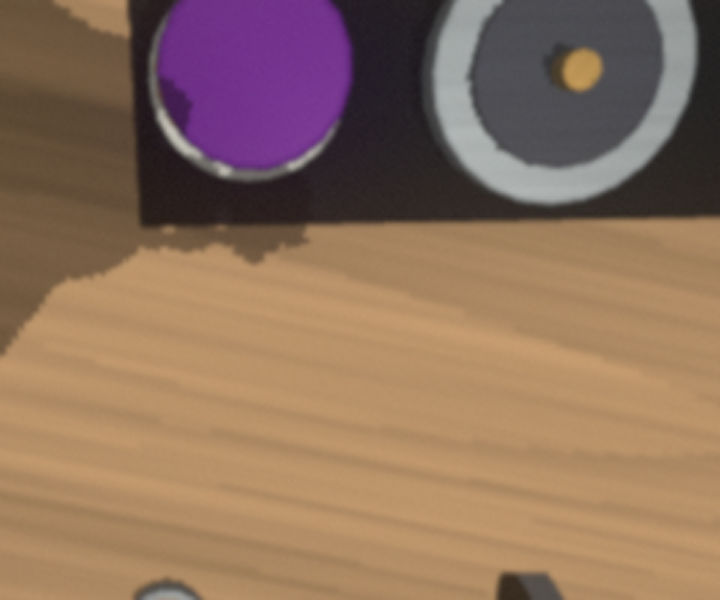

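From above, the violet top is at about (254,80) in the full frame. It covers the orange puck, with the ring's edge showing around the stack. The die and the bush are undisturbed.

```bash
python3 -c "
from h import *
print(arm.close_job(), arm.state()['t'])"
```

```text
the job is handed in; nothing more can be done
the job is handed in; nothing more can be done
```

The changeover is set out and handed in at about 34 s of the 109 s allowed. The order was orange puck, violet puck, bush, blue clamp, red clamp.

- **Pucks:** The orange puck is in the left ring with the smaller violet puck on top. The wrist camera from above and the side camera put the two about 1 mm apart. From above, the stack is about 3 mm or less from the ring's centre.
- **Bush:** It stands upright in the right ring, about 1.5 mm or less from its centre.
- **Clamps:** Each touched down at its expected seated height, within 0.1 mm. Both lie flat and nested, with the blue notch around the yellow key and each within about 1 mm of its seated position.
- **Left alone:** I did not touch the green puck, the pink puck or the large violet one.

**Checks that disagreed:**
- The scene-camera fit of the stack failed: its orange mask was bad, the fit poor, and it gave a 26 mm offset, which I ignored.
- One oblique wrist view suggested a 4 mm puck offset. The closer wrist views and the side view did not bear that out.
- The side view alone put the stack 4 to 5 mm off the ring's centre. That would still be inside the ring, and the wrist view put it closer.
- The final mat fit was poor because the picture cut the mat off. It still agreed with the earlier good fit to about 1 mm.

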